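# Hang the tape rolls on the bent-rod holder

## Task

Put every tape roll that lies on the bench away on the two-armed holder: each goes on the arm that already carries a roll of its own colour, over the upturned tip, round the bend and fully home along the level arm, so that the rolls on each arm hang side by side without gaps, up against the stop. Leave the hammer, the shoe sole and the glue tin where they are, and do not take the hung rolls off.

Things in the scene. Friction and masses are not known exactly. Their poses are not given: they have to be found in the camera images.
- cream_a_mid (a point): a roll of cream adhesive tape on a cardboard core: outer diameter 50 mm, hole 25 mm, width 18 mm, 25 to 50 g. Starts lying flat on the bench (may be absent). The point is the centre of the roll (half-way up, in the middle of the hole); the hole runs along its own z axis. It slides along the steel rods under a few newtons
- cream_b_mid (a point): a roll of cream adhesive tape on a cardboard core: outer diameter 50 mm, hole 25 mm, width 18 mm, 25 to 50 g. Starts lying flat on the bench (may be absent). The point is the centre of the roll (half-way up, in the middle of the hole); the hole runs along its own z axis. It slides along the steel rods under a few newtons
- cream_c_mid (a point): a roll of cream adhesive tape on a cardboard core: outer diameter 50 mm, hole 25 mm, width 18 mm, 25 to 50 g. Starts lying flat on the bench (may be absent). The point is the centre of the roll (half-way up, in the middle of the hole); the hole runs along its own z axis. It slides along the steel rods under a few newtons
- black_a_mid (a point): a roll of black adhesive tape on a cardboard core: outer diameter 50 mm, hole 25 mm, width 18 mm, 25 to 50 g. Starts lying flat on the bench (may be absent). The point is the centre of the roll (half-way up, in the middle of the hole); the hole runs along its own z axis. It slides along the steel rods under a few newtons
- black_b_mid (a point): a roll of black adhesive tape on a cardboard core: outer diameter 50 mm, hole 25 mm, width 18 mm, 25 to 50 g. Starts lying flat on the bench (may be absent). The point is the centre of the roll (half-way up, in the middle of the hole); the hole runs along its own z axis. It slides along the steel rods under a few newtons
- black_c_mid (a point): a roll of black adhesive tape on a cardboard core: outer diameter 50 mm, hole 25 mm, width 18 mm, 25 to 50 g. Starts lying flat on the bench (may be absent). The point is the centre of the roll (half-way up, in the middle of the hole); the hole runs along its own z axis. It slides along the steel rods under a few newtons
- hung_cream_mid (a point): a roll of cream tape, same size (50 mm outside, 25 mm hole, 18 mm wide), that already hangs on one of the two holder arms, at or a few mm short of the stop; which arm differs from start to start. The point is the centre of the roll; here the hole runs along its own x axis. A hanging roll's centre is 6.5 mm below the arm's centre line
- hung_black_mid (a point): a roll of black tape, same size (50 mm outside, 25 mm hole, 18 mm wide), that already hangs on one of the two holder arms, at or a few mm short of the stop; which arm differs from start to start. The point is the centre of the roll; here the hole runs along its own x axis. A hanging roll's centre is 6.5 mm below the arm's centre line
- holder: fixed two-armed tape holder: grey base plate 200 x 200 x 12 mm; origin under its centre, on the bench; x points away from the robot (within 0.25 rad). Two rigid bent steel rods, 12 mm thick, side by side at y = +65 (left) and -65 mm (right). Rolls go on only over a rod's upturned free tip, at the robot's side; nothing is beneath the arms but the plate
- left_tip (a point): centre of the upper end of the left rod, 115 mm above the bench (the round end rises 6 mm more); at (-85, +65) mm in the holder's frame; axes as the holder's
- left_bend (a point): where the centre lines of the upright and the level part of the left rod would cross, 40 mm below the tip, 75 mm above the bench (outside corner). From the tip the rod runs 18 mm straight down, goes round a quarter bend of 22 mm centre-line radius, then level along +x for 103 mm to the stop; axes as the holder's
- left_stop (a point): on the left rod's centre line at the robot-side face of the red stop disc (32 mm across; behind it the rod turns down to the base), facing towards the robot, 125 mm along the arm from the bend point, 75 mm above the bench; axes as the holder's
- right_tip (a point): centre of the upper end of the right rod, 115 mm above the bench (the round end rises 6 mm more); at (-85, -65) mm in the holder's frame; axes as the holder's
- right_bend (a point): where the centre lines of the upright and the level part of the right rod would cross, 40 mm below the tip, 75 mm above the bench (outside corner). From the tip the rod runs 18 mm straight down, goes round a quarter bend of 22 mm centre-line radius, then level along +x for 103 mm to the stop; axes as the holder's
- right_stop (a point): on the right rod's centre line at the robot-side face of the red stop disc (32 mm across; behind it the rod turns down to the base), facing towards the robot, 125 mm along the arm from the bend point, 75 mm above the bench; axes as the holder's
- hammer: hammer lying on the far right of the bench, 270 mm long, wooden handle along its x axis; origin under its middle; a bystander
- sole: black rubber shoe sole lying on the far left, about 300 x 80 x 22 mm, long along its x axis; origin under its middle; a bystander
- glue_tin: closed yellow glue tin standing beyond the holder, 72 mm in diameter, 90 mm high; origin at the centre of its bottom; a bystander
Mind the look-alikes: they are no part of the job. What is shaped like the part that bears black_a_mid but green or red is not meant.

How it is judged:
At the end, for the whole second after the job is handed in: Every bench roll hangs at rest on the level part of its colour's arm (centre 58-79 mm up, hole within 0.4 rad of the arm), centre within 30 mm of the hung roll's, or of a like roll's that is (18 = touching); hung rolls on their arms, centre at most 19 mm from the stop (9 = touching) (x of each of hung_cream_mid, hung_black_mid in the frame of holder above 0.021 m and z of hung_cream_mid in the frame of holder between 0.055 and 0.09 m and (horizontal distance between cream_a_mid and hung_cream_mid below 0.03 m or (horizontal distance between cream_a_mid and cream_b_mid below 0.03 m and horizontal distance between cream_b_mid and hung_cream_mid below 0.03 m) or (horizontal distance between cream_a_mid and cream_c_mid below 0.03 m and horizontal distance between cream_c_mid and hung_cream_mid below 0.03 m) or (horizontal distance between cream_a_mid and cream_b_mid below 0.03 m and horizontal distance between cream_b_mid and cream_c_mid below 0.03 m and horizontal distance between cream_c_mid and hung_cream_mid below 0.03 m) or (horizontal distance between cream_a_mid and cream_c_mid below 0.03 m and horizontal distance between cream_c_mid and cream_b_mid below 0.03 m and horizontal distance between cream_b_mid and hung_cream_mid below 0.03 m)) and (horizontal distance between cream_b_mid and hung_cream_mid below 0.03 m or (horizontal distance between cream_b_mid and cream_a_mid below 0.03 m and horizontal distance between cream_a_mid and hung_cream_mid below 0.03 m) or (horizontal distance between cream_b_mid and cream_c_mid below 0.03 m and horizontal distance between cream_c_mid and hung_cream_mid below 0.03 m) or (horizontal distance between cream_b_mid and cream_a_mid below 0.03 m and horizontal distance between cream_a_mid and cream_c_mid below 0.03 m and horizontal distance between cream_c_mid and hung_cream_mid below 0.03 m) or (horizontal distance between cream_b_mid and cream_c_mid below 0.03 m and horizontal distance between cream_c_mid and cream_a_mid below 0.03 m and horizontal distance between cream_a_mid and hung_cream_mid below 0.03 m)) and (horizontal distance between cream_c_mid and hung_cream_mid below 0.03 m or (horizontal distance between cream_c_mid and cream_a_mid below 0.03 m and horizontal distance between cream_a_mid and hung_cream_mid below 0.03 m) or (horizontal distance between cream_c_mid and cream_b_mid below 0.03 m and horizontal distance between cream_b_mid and hung_cream_mid below 0.03 m) or (horizontal distance between cream_c_mid and cream_a_mid below 0.03 m and horizontal distance between cream_a_mid and cream_b_mid below 0.03 m and horizontal distance between cream_b_mid and hung_cream_mid below 0.03 m) or (horizontal distance between cream_c_mid and cream_b_mid below 0.03 m and horizontal distance between cream_b_mid and cream_a_mid below 0.03 m and horizontal distance between cream_a_mid and hung_cream_mid below 0.03 m)) and z of hung_black_mid in the frame of holder between 0.055 and 0.09 m and (horizontal distance between black_a_mid and hung_black_mid below 0.03 m or (horizontal distance between black_a_mid and black_b_mid below 0.03 m and horizontal distance between black_b_mid and hung_black_mid below 0.03 m) or (horizontal distance between black_a_mid and black_c_mid below 0.03 m and horizontal distance between black_c_mid and hung_black_mid below 0.03 m) or (horizontal distance between black_a_mid and black_b_mid below 0.03 m and horizontal distance between black_b_mid and black_c_mid below 0.03 m and horizontal distance between black_c_mid and hung_black_mid below 0.03 m) or (horizontal distance between black_a_mid and black_c_mid below 0.03 m and horizontal distance between black_c_mid and black_b_mid below 0.03 m and horizontal distance between black_b_mid and hung_black_mid below 0.03 m)) and (horizontal distance between black_b_mid and hung_black_mid below 0.03 m or (horizontal distance between black_b_mid and black_a_mid below 0.03 m and horizontal distance between black_a_mid and hung_black_mid below 0.03 m) or (horizontal distance between black_b_mid and black_c_mid below 0.03 m and horizontal distance between black_c_mid and hung_black_mid below 0.03 m) or (horizontal distance between black_b_mid and black_a_mid below 0.03 m and horizontal distance between black_a_mid and black_c_mid below 0.03 m and horizontal distance between black_c_mid and hung_black_mid below 0.03 m) or (horizontal distance between black_b_mid and black_c_mid below 0.03 m and horizontal distance between black_c_mid and black_a_mid below 0.03 m and horizontal distance between black_a_mid and hung_black_mid below 0.03 m)) and (horizontal distance between black_c_mid and hung_black_mid below 0.03 m or (horizontal distance between black_c_mid and black_a_mid below 0.03 m and horizontal distance between black_a_mid and hung_black_mid below 0.03 m) or (horizontal distance between black_c_mid and black_b_mid below 0.03 m and horizontal distance between black_b_mid and hung_black_mid below 0.03 m) or (horizontal distance between black_c_mid and black_a_mid below 0.03 m and horizontal distance between black_a_mid and black_b_mid below 0.03 m and horizontal distance between black_b_mid and hung_black_mid below 0.03 m) or (horizontal distance between black_c_mid and black_b_mid below 0.03 m and horizontal distance between black_b_mid and black_a_mid below 0.03 m and horizontal distance between black_a_mid and hung_black_mid below 0.03 m)) and z of cream_a_mid in the frame of holder between 0.058 and 0.079 m and angle between the z axis of each of cream_a_mid, cream_b_mid, cream_c_mid, black_a_mid, black_b_mid, black_c_mid and the x axis of holder, either way round below 0.4 rad and linear speed of each of cream_a, cream_b, cream_c, black_a, black_b, black_c below 0.03 m/s and z of cream_b_mid in the frame of holder between 0.058 and 0.079 m and z of cream_c_mid in the frame of holder between 0.058 and 0.079 m and z of black_a_mid in the frame of holder between 0.058 and 0.079 m and z of black_b_mid in the frame of holder between 0.058 and 0.079 m and z of black_c_mid in the frame of holder between 0.058 and 0.079 m).
It fails at once if the hammer is moved by more than 30 mm (distance of hammer from where it was at the start of the episode above 0.03 m).
It fails at once if the shoe sole is moved by more than 30 mm (distance of sole from where it was at the start of the episode above 0.03 m).
It fails at once if the glue tin is moved by more than 30 mm (distance of glue_tin from where it was at the start of the episode above 0.03 m).
It fails at once if the hung cream roll is taken off its arm (height (world z) of hung_cream_mid below 0.045 m).
It fails at once if the hung black roll is taken off its arm (height (world z) of hung_black_mid below 0.045 m).
Of cream_a, cream_b, cream_c, black_a, black_b, black_c only 4 to 6 are there at a start; the rules pass over those that are not, and their reading is None.
At some moment in a run one of cream_a, cream_b, cream_c, black_a, black_b, black_c may be knocked a few centimetres aside while the robot is not near it.
Once in a run the grip may slacken for a moment while it holds something.
It also fails if it takes over 210 s, if anything falls off the work surface, if the arm or the gripper's body presses on something with over 40 N, if the wrist force passes 120 N, or if a joint passes its speed limit or range.

## Robot

A 7-joint arm with a two-finger parallel gripper is mounted at the origin on the work surface. World frame = base frame: x ahead of the robot, y to its left, z up, the work surface at z = 0. Lengths are in m, angles in rad, forces in N, time in s.
With the tool pointing down it reaches from about 0.35 to 0.9 m from the base axis. Payload 8.1 kg.
Tool frame: the origin (TCP) lies at the very end of the fingers, on their centre line; the grasp point (between the pads) lies 19 mm behind it (grasp_offset is the distance from the TCP to the grasp point, in m); z points along the fingers, y is the line along which they close (so a half turn about z gives the same grasp; the last joint's range is limited). The gripper opens to 92 mm and grips with 3 to 60 N. Pads are 19 mm wide; open, the fingers measure 130 mm over their backs; the gripper's body (75 mm by 190 mm) begins 47 mm behind the grasp point.
Start: joints at [1.204, 0.434, 0.025, 1.573, -0.012, 1.134, -0.075], TCP at [0.163, -0.603, 0.227] pointing down, gripper open.
Joint ranges: [-2.62, 2.62], [-0.44, 2.09], [-1.27, 1.32], [0.08, 2.57], [-1.32, 4.46], [0.12, 2], [-2.74, 2.74]. Speed limits (rad/s): [2.22, 2.22, 3.01, 3.01, 3.14, 3.14, 3.14].

## Interface

Orientations are given as a rotation vector (axis times angle).
In Python, from cell import observe, get_image, camera_params, sign_off, silhouettes, grasp_offset gives the robot as it stands. The module is installed in compiled form; this text tells all that it offers.
- The arm moves only by the tool jog_arm, never from a script. Its argument "motion" is a list that holds one entry, the list of rows, each a list of 7 numbers: the shift along the tool's x, y, z in m, then the turn, a rotation vector about the tool's x, y, z in rad, then the closure, from -1 (fully open) to 1 (shut), so that 0 is half open. In form: [[[dx, dy, dz, wx, wy, wz, hand], ...]]. A call has 1 to 10 rows; each row is the pose to reach, as a shift and turn from the pose commanded when the call began, along the tool's axes at that moment; what a row does not reach only later rows make up. A row lasts 1/12 s, in which the tool goes at most 41.7 mm and 7.16 degrees, less where a joint would pass 70% of its speed; a pose out of reach is approached as far as the arm can. A call with a gripper value outside its range is refused whole. The fingers move at their own pace and stop on an object; "force" is the grip in N (left out, the last holds). Time passes only in rows, so rows that repeat a pose let the fingers close. It gives the time, the measured TCP pose, the force, the opening and the grip force at its end, in the units of the state.
- observe(): the state, without advancing time (a new reading comes with each control period).
- get_image(name): name is "scene" or "top" or "wrist"; returns the picture (400x640x3 uint8, red, green, blue); there is no depth.
- camera_params(name): a dict with "vertical_fov" (degrees; the focal length in pixels is half the picture's height over the tangent of half this angle, whatever the lens; pixels are square), "cx", "cy" (the principal point, pixels), "T" (4x4, takes a point from camera to world coordinates). Camera axes: x right, y down, z forward; pixel columns grow to the right and rows downward; lengths in m; the calibration is good to about 2 mm. The wrist camera is an equidistant fisheye: a pixel r from the principal point sees the ray r / f radians off the axis. A picture is of the moment at which its call begins: read the wrist's pose just before it. camera_params takes no time and is no camera call; for the wrist camera it gives the pose at the moment of the call.
- sign_off(): hands the job in; it is judged then, once.
Trained networks look in the newest picture that a camera, given by its name, has taken for a name from the list of things; names that differ only in an ending like _2 or _b are one class to them, and where a whole thing is asked for, a point or a joint stands for the part that bears it (a point fixed in the world has none). Each returns a list of dicts, best first, with "p" (0 to 1); they miss things now and then, are a little off and sometimes report something else, mostly with a low value. They report only what shows in the picture. A call takes as long as a camera call. They do not tell look-alikes from the thing itself.
- silhouettes(query, camera): "mask" (400x640 bool, what is visible of it) and "pixel" ([column, row] in pixels, amid what is visible of it).
The state is a dict: "clock": time; "joints": joint angles; "dq": joint speeds; "joint_efforts": joint torques, N m; "position": TCP position; "ee_rot": TCP orientation; "force": force on the tool from outside, world axes, zero at the start; "ft_torque": the same for the moment, N m; "width": opening from 0.0 (shut) to 1.0 (fully open); "gripper_force": force on a finger pad.
Only numpy, scipy, OpenCV 4.12 (cv2) and the standard library are available. Lean on these libraries where they do the work, as an engineer would, in place of code of your own. Each camera call takes 0.05 s, during which the arm holds its last target. There are 200 camera calls.

## Working session

There is one attempt and no reset: what is moved stays moved. The work goes in short steps, Python scripts to look and compute and a tool call to move; the robot and the scene stay as the last step left them, time stands still between calls to the robot, and variables do not carry over. Pictures are saved under pics/ and viewed, at most 14 in all, crops included, and the job is handed in when it is done.

Besides the shell and the picture viewer there is one more tool, called after "Call:" by a JSON object that holds its "api" and its "payload", one argument or row to a line. jog_arm: Moves the arm, as the interface text tells. Its arguments: {"type":"object","properties":{"motion":{"type":"array"},"force":{"type":"number"}},"required":["motion"]}

```bash
mkdir -p pics; ls; cat > h.py <<'E'
import numpy as np, cv2
from cell import *
from scipy.spatial.transform import Rotation as R
def ray(cam,px,P=None):
    P=P or camera_params(cam); f=200/np.tan(np.radians(P['vertical_fov']/2))
    d=np.array([(px[0]-P['cx'])/f,(px[1]-P['cy'])/f])
    if cam=='wrist':
        r=np.linalg.norm(d); v=np.r_[d/max(r,1e-9)*np.sin(r),np.cos(r)]
    else: v=np.r_[d,1]
    T=np.array(P['T']); return T[:3,3],T[:3,:3]@v
def atz(cam,px,z,P=None):
    o,v=ray(cam,px,P); return o+v*(z-o[2])/v[2]
def proj(cam,p,P=None):
    P=P or camera_params(cam); f=200/np.tan(np.radians(P['vertical_fov']/2))
    T=np.array(P['T']); c=T[:3,:3].T@(np.array(p)-T[:3,3])
    if cam=='wrist':
        r=np.hypot(c[0],c[1]); t=np.arctan2(r,c[2]); return np.array([P['cx'],P['cy']])+f*t*c[:2]/max(r,1e-9)
    return np.array([P['cx']+f*c[0]/c[2],P['cy']+f*c[1]/c[2]])
def save(n,im): cv2.imwrite('pics/'+n+'.png',im[:,:,::-1])
E
python3 - <<'E'
from h import *
np.set_printoptions(precision=4,suppress=True)
s=observe(); print(s, grasp_offset if not callable(grasp_offset) else grasp_offset())
for c in('scene','top'):
    im=get_image(c); save(c+'0',im)
    P=camera_params(c); print(c,P)
    for q in('cream_a_mid','black_a_mid','hung_cream_mid','hung_black_mid','left_tip','holder'):
        for d in silhouettes(q,c):
            print(q,round(d['p'],2),d['pixel'],d['mask'].sum(),atz(c,d['pixel'],.018))
E
```

```text
pics
{'clock': 0.0, 'joints': array([ 1.2044,  0.4352,  0.025 ,  1.5741, -0.0116,  1.134 , -0.0751]), 'dq': array([-0.0007, -0.0002, -0.0022,  0.0004,  0.    ,  0.0006, -0.0003]), 'joint_efforts': array([ -0.0005, -66.7845,   0.9851, -31.4467,  -0.0605,   0.043 ,
         0.0002]), 'position': array([ 0.1628, -0.6029,  0.2259]), 'ee_rot': array([-3.1128, -0.4129,  0.0006]), 'force': array([-0.3847, -0.1835,  0.2181]), 'ft_torque': array([ 0.0245,  0.0137, -0.0083]), 'gripper_force': 0.0, 'width': 1.0024688867805274} 0.0188
scene {'vertical_fov': 45.30248947569117, 'cx': 325.77331422387323, 'cy': 205.3451228764867, 'T': array([[ 0.7077,  0.4403, -0.5524,  1.1805],
       [ 0.7063, -0.4564,  0.5411, -0.5801],
       [-0.0138, -0.7732, -0.634 ,  0.793 ],
       [ 0.    ,  0.    ,  0.    ,  1.    ]])}
cream_a_mid 0.66 [190.0, 266.2] 377 [ 0.4387 -0.2788  0.018 ]
cream_a_mid 0.56 [392.0, 282.2] 1605 [ 0.7888 -0.0033  0.018 ]
cream_a_mid 0.42 [190.8, 299.2] 434 [ 0.5205 -0.3293  0.018 ]
black_a_mid 0.79 [313.0, 180.2] 222 [0.4037 0.1337 0.018 ]
black_a_mid 0.77 [350.5, 168.5] 219 [0.4398 0
[... 547 characters left out ...]
198, -0.0096],
       [-0.0225, -0.0984, -0.9949,  1.2049],
       [ 0.    ,  0.    ,  0.    ,  1.    ]])}
cream_a_mid 0.73 [428.5, 251.4] 264 [ 0.4385 -0.2591  0.018 ]
black_a_mid 0.86 [226.6, 305.8] 284 [0.3188 0.2396 0.018 ]
black_a_mid 0.78 [176.8, 264.8] 330 [0.4215 0.3627 0.018 ]
black_a_mid 0.7 [226.9, 258.2] 252 [0.4346 0.2379 0.018 ]
black_a_mid 0.6 [268.3, 281.9] 286 [0.3741 0.1362 0.018 ]
hung_cream_mid 0.47 [296.4, 158.2] 200 [0.68   0.0603 0.018 ]
hung_black_mid 0.59 [351.7, 163.0] 135 [ 0.6636 -0.0783  0.018 ]
left_tip 0.9 [320.6, 181.0] 5659 [0.6204 0.001  0.018 ]
holder 0.66 [323.0, 180.6] 5804 [ 0.6212 -0.0051  0.018 ]
holder 0.21 [425.3, 177.2] 273 [ 0.6223 -0.2602  0.018 ]
```

View pics/top0.png

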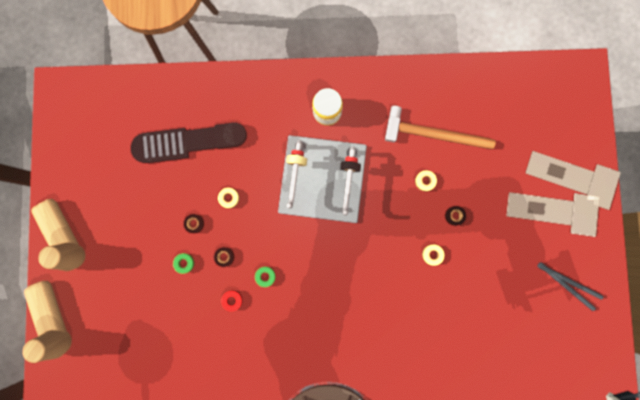

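View pics/scene0.png

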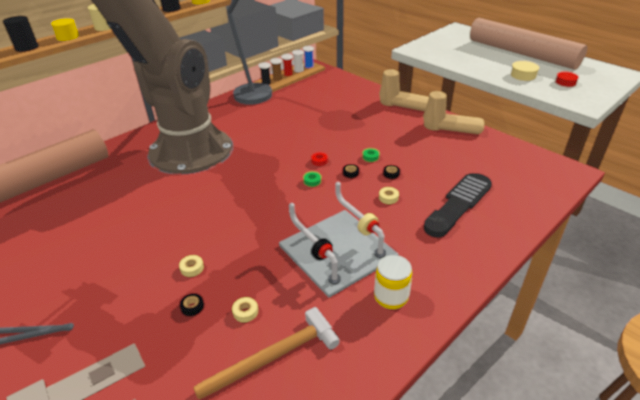

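Top view: cream rolls lie at (228,197), (426,180) and (433,255). Black rolls lie at (193,223), (223,257) and (456,215). The look-alikes are green at (183,263) and (265,277), and red at (231,301). The left arm at (296,158) carries cream and the right arm at (350,163) carries black. I choose the three cream and three black rolls.

```bash
cat >> h.py <<'E'
def rolls(im=None,cam='top'):
    """bench rolls: list (colour, x, y) by colour blobs"""
    im=get_image(cam) if im is None else im
    hsv=cv2.cvtColor(im,cv2.COLOR_RGB2HSV); h,s,v=[hsv[:,:,i].astype(int) for i in range(3)]
    cream=((h>16)&(h<36)&(v>130)&(s>30)).astype(np.uint8); black=(v<75).astype(np.uint8)
    out=[]
    for n,m in(('cream',cream),('black',black)):
        for c in cv2.findContours(m,cv2.RETR_EXTERNAL,cv2.CHAIN_APPROX_NONE)[0]:
            (u,w),r=cv2.minEnclosingCircle(c); hull=cv2.convexHull(c); a=cv2.contourArea(hull)
            if 6<r<18 and a>.6*np.pi*r*r and a>150:
                M=cv2.moments(hull); px=(M['m10']/M['m00'],M['m01']/M['m00']); p=atz(cam,px,.012)
                out.append((n,*np.round(p[:2],4),np.round(px,1),round(r,1)))
    return out
E
python3 - <<'E'
from h import *
im=get_image('top')
for r in rolls(im): print(r)
hsv=cv2.cvtColor(im,cv2.COLOR_RGB2HSV); m=((hsv[:,:,1]<60)).astype(np.uint8)
m[:, :270]=0; m[:,380:]=0; m[:130]=0; m[230:]=0
m=cv2.morphologyEx(m,cv2.MORPH_CLOSE,np.ones((9,9)))
c=max(cv2.findContours(m,0,2)[0],key=cv2.contourArea)
w=np.array([atz('top',p[0],.012)[:2] for p in c],np.float32)
rc=cv2.minAreaRect(w); print(rc); 
B=cv2.boxPoints(rc); e=[B[(i+1)%4]-B[i] for i in range(4)]; x=max(e,key=lambda v:v[0]); yaw=np.arctan2(x[1],x[0]); c0=np.array(rc[0]); print(c0,yaw)
np.save('holder.npy',np.r_[c0,yaw])
Rz=np.array([[np.cos(yaw),-np.sin(yaw)],[np.sin(yaw),np.cos(yaw)]])
W=lambda a,b,z:np.r_[c0+Rz@[a,b],z]
tiles=[]
for cam,i2 in(('top',im),('scene',get_image('scene'))):
    i2=cv2.resize(i2,None,fx=4,fy=4,interpolation=cv2.INTER_CUBIC)
    for sg in(.065,-.065):
        pts=np.array([(proj(cam,W(*q))+.5)*4-.5 for q in[(-.085,sg,.115),(-.085,sg,.075),(.04,sg,.075)]]).astype(np.int32)
        cv2.polylines(i2,[pts],False,(0,0,255),1)
    pts=np.array([(proj(cam,W(a,b,.012))+.5)*4-.5 for a,b in[(-.1,-.1),(-.1,.1),(.1,.1),(.1,-.1)]]).astype(np.int32)
    cv2.polylines(i2,[pts],True,(255,0,255),1)
    u,v=(proj(cam,W(0,0,.05))*4).astype(int); tiles.append(i2[v-250:v+250,u-200:u+200])
save('holder',np.hstack(tiles))
E
```

```text
('cream', np.float64(0.2198), np.float64(0.7213), array([ 32.6, 351. ]), 10.6)
('cream', np.float64(0.4482), np.float64(0.6884), array([ 48.6, 257.3]), 10.1)
('cream', np.float64(0.4299), np.float64(-0.2712), array([433.1, 254.7]), 10.8)
('cream', np.float64(0.5861), np.float64(0.2353), array([228. , 197.5]), 10.3)
('cream', np.float64(0.6151), np.float64(-0.2621), array([425.7, 180.4]), 10.6)
('cream', np.float64(0.8048), np.float64(-0.0187), array([326.4, 109.4]), 16.2)
('black', np.float64(0.4388), np.float64(0.2472), array([223.7, 256.5]), 9.1)
('black', np.float64(0.5238), np.float64(0.3226), array([193.5, 223.2]), 9.0)
('black', np.float64(0.5254), np.float64(-0.3315), array([455.6, 215.4]), 9.9)
((0.627892255783081, -0.0027997419238090515), (0.19945910573005676, 0.19932541251182556), 81.15640258789062)
[ 0.62789226 -0.00279974] -0.15434988
```

View pics/holder.png

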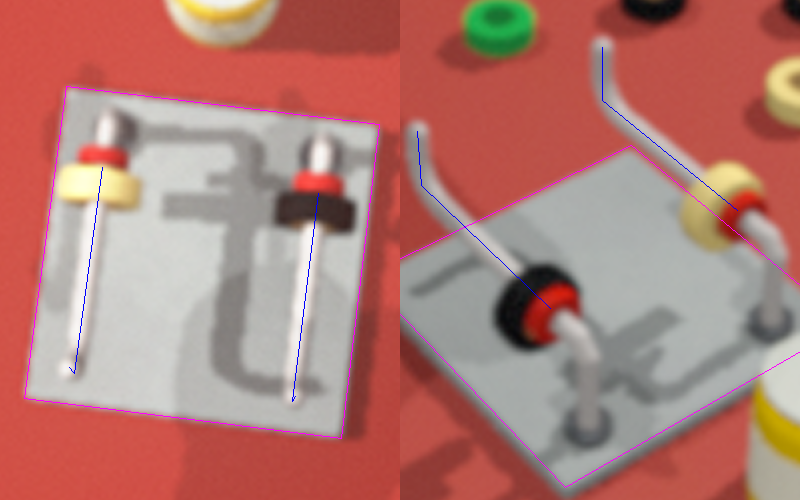

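The overlay of the fitted holder model matches the plate and both rods in both cameras: left tip at crop (68,370), right tip at (292,400). Cream hangs on the left arm and black on the right. Next I work out the moves in the holder-aligned tool frame.

```bash
cat > go.py <<'E'
from h import *
cx,cy,yaw=np.load('holder.npy')
Q=R.from_euler('z',yaw)*R.from_rotvec([np.pi,0,0])   # tool down, x = holder x, y = -holder y
def hol(x,y,z=0): # world -> holder
    return R.from_euler('z',-yaw).apply([x-cx,y-cy,z])
def where():
    s=observe(); rel=(Q.inv()*R.from_rotvec(s['ee_rot'])).as_rotvec()
    print('t',round(s['clock'],1),'TCP holder mm',np.round(hol(*s['position'])*1e3,1),'rot err',np.round(rel,3),'F',np.round(s['force'],1),'w mm',round(s['width']*92,1),'q',np.round(s['joints'],2))
def delta(x,y,z): # holder-frame target (m) -> shift/turn in present tool axes
    s=observe(); r=R.from_rotvec(s['ee_rot']); w=R.from_euler('z',yaw).apply([x,y,z])+[cx,cy,0]-s['position']
    print('shift mm',np.round(r.inv().apply(w)*1e3,1),'turn',np.round((r.inv()*Q).as_rotvec(),3))
E
python3 - <<'E'
from go import *
where()
for r in rolls():
    if .35<r[1]<.75 and r[2]<.5: print(r[0],np.round(hol(r[1],r[2])*1e3,1))
h=hol(.4299,-.2712); delta(h[0],h[1],.12)
E
```

```text
t 0.8 TCP holder mm [-367.  -664.9  226.8] rot err [-0.     0.    -0.418] F [-1.   0.2  0.1] w mm 91.9 q [ 1.2   0.43  0.02  1.57 -0.01  1.13 -0.08]
cream [-154.4 -295.6    0. ]
cream [-77.9 228.8   0. ]
cream [  27.3 -258.2    0. ]
black [-225.3  217.7    0. ]
black [-152.9  305.5    0. ]
black [ -50.7 -340.6    0. ]
shift mm [ 344.3 -251.2  106.7] turn [ 0.    -0.     0.418]
```

Call:
{"api": "jog_arm", "payload": {
  "motion": [
    [[0.035,-0.025,0,0,0,0.1,-0.5],[0.07,-0.05,0.01,0,0,0.2,-0.5],[0.105,-0.075,0.02,0,0,0.3,-0.5],[0.14,-0.1,0.03,0,0,0.418,-0.5],[0.17,-0.125,0.04,0,0,0.418,-0.5],[0.2,-0.15,0.05,0,0,0.418,-0.5],[0.23,-0.17,0.06,0,0,0.418,-0.5],[0.265,-0.195,0.07,0,0,0.418,-0.5],[0.3,-0.22,0.08,0,0,0.418,-0.5],[0.33,-0.24,0.09,0,0,0.418,-0.5]]
  ]
}}

```text
clock: 1.68
position: [0.4183, -0.2861, 0.1375]
ee_rot: [3.132, -0.242, 0.002]
force: [0.9, -0.8, 0.4]
width: 0.749
gripper_force: 0.0
```

Call:
{"api": "jog_arm", "payload": {
  "motion": [
    [[0,0,0,0,0,0,-0.5],[0,0,0,0,0,0,-0.5],[0,0,0,0,0,0,-0.5]]
  ]
}}

```text
clock: 1.93
position: [0.4169, -0.2882, 0.1375]
ee_rot: [3.132, -0.241, -0.001]
force: [-0.6, 0.4, 0.8]
width: 0.747
gripper_force: 0.0
```

```bash
python3 - <<'E'
from go import *
where(); delta(-.1544,-.2956,.004)
im=get_image('wrist'); P=camera_params('wrist'); print(P['vertical_fov'])
for d in silhouettes('cream_a_mid','wrist')[:3]: print(d['p'],d['pixel'],hol(*atz('wrist',d['pixel'],.012,P))*1e3)
print(proj('wrist',observe()['position']))
for n in [.018,0]:
  w=R.from_euler('z',yaw).apply([-.1544,-.2956,n])+[cx,cy,0]; px=proj('wrist',w,P).astype(int); cv2.circle(im,tuple(int(v) for v in px),3,(0,0,255),1)
save('w1',im)
E
```

```text
t 1.9 TCP holder mm [-164.6 -314.4  137.5] rot err [-0. -0. -0.] F [-0.6  0.4  0.8] w mm 68.7 q [ 0.53  0.35 -0.04  1.96  0.02  0.83 -1.24]
shift mm [ 10.2 -18.9 133.5] turn [0. 0. 0.]
65.70646984690485
0.61 [292.9, 185.3] [-161.50129354 -293.03472154   12.        ]
[316.28028067 244.60892311]
```

View pics/w1.png

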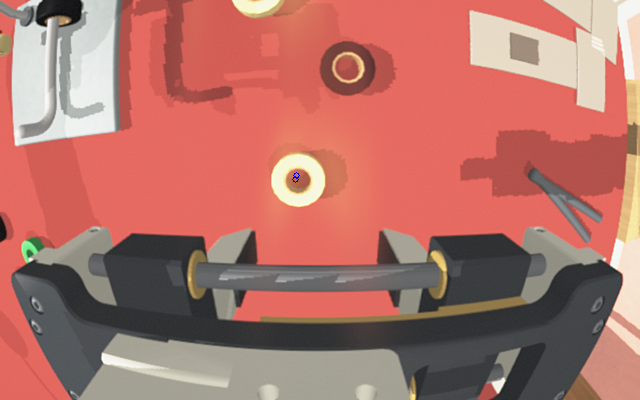

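The wrist view shows the chosen cream roll at (298,180). My predicted centre of (296,177) agrees with it, and a black roll lies beyond at (348,68). Descending.

Call:
{"api": "jog_arm", "payload": {
  "motion": [
    [[0.01,-0.019,0.03,0,0,0,-0.5],[0.01,-0.019,0.06,0,0,0,-0.5],[0.01,-0.019,0.09,0,0,0,-0.5],[0.01,-0.019,0.1,0,0,0,-0.5],[0.01,-0.019,0.1,0,0,0,-0.5]]
  ]
}}

```text
clock: 2.45
position: [0.4277, -0.271, 0.0357]
ee_rot: [-3.131, 0.245, 0.007]
force: [-0.6, 0.7, -0.3]
width: 0.752
gripper_force: 0.0
```

```bash
python3 - <<'E'
from go import *
where(); delta(-.1544,-.2956,.004)
E
```

```text
t 2.5 TCP holder mm [-156.6 -295.7   35.7] rot err [ 0.001 -0.004  0.002] F [-0.6  0.7 -0.3] w mm 69.2 q [ 0.49  0.5  -0.04  2.05  0.04  0.6  -1.3 ]
shift mm [ 2.3 -0.1 31.6] turn [-0.001  0.004 -0.002]
```

Call:
{"api": "jog_arm", "payload": {
  "motion": [
    [[0.002,0,0.02,0,0,0,-0.5],[0.002,0,0.031,0,0,0,-0.5],[0.002,0,0.031,0,0,0,-0.5],[0.002,0,0.031,0,0,0,0.5],[0.002,0,0.031,0,0,0,0.5],[0.002,0,0.031,0,0,0,0.5],[0.002,0,0.031,0,0,0,0.5],[0.002,0,0.031,0,0,0,0.5],[0.002,0,0.02,0,0,0,0.5],[0.002,0,0,0,0,0,0.5]]
  ],
  "force": 20
}}

```text
clock: 3.28
position: [0.4307, -0.2701, 0.037]
ee_rot: [-3.131, 0.242, 0.005]
force: [-1.0, -1.0, -0.3]
width: 0.53
gripper_force: 19.9
```

Call:
{"api": "jog_arm", "payload": {
  "motion": [
    [[0,0,-0.03,0,0,0,0.5],[0,0,-0.06,0,0,0,0.5],[0,0,-0.09,0,0,0,0.5],[0,0,-0.115,0,0,0,0.5],[0,0,-0.115,0,0,0,0.5]]
  ]
}}

```text
clock: 3.7
position: [0.4344, -0.272, 0.1582]
ee_rot: [3.129, -0.242, 0.012]
force: [0.7, -0.5, -0.6]
width: 0.534
gripper_force: 19.9
```

```bash
python3 - <<'E'
from go import *
where(); delta(-.085,.065,.155)
E
```

```text
t 3.7 TCP holder mm [-149.8 -295.8  158.2] rot err [-0.003  0.008  0.   ] F [ 0.7 -0.5 -0.6] w mm 49.1 q [ 0.49  0.32 -0.05  1.94  0.02  0.87 -1.29]
shift mm [  64.7 -360.8    2.8] turn [ 0.003 -0.008 -0.   ]
```

Call:
{"api": "jog_arm", "payload": {
  "motion": [
    [[0.007,-0.036,0,0,0,0,0.5],[0.014,-0.072,0,0,0,0,0.5],[0.021,-0.108,0,0,0,0,0.5],[0.028,-0.144,0,0,0,0,0.5],[0.035,-0.18,0,0,0,0,0.5],[0.042,-0.216,0,0,0,0,0.5],[0.049,-0.252,0,0,0,0,0.5],[0.056,-0.288,0,0,0,0,0.5],[0.06,-0.324,0,0,0,0,0.5],[0.063,-0.35,0,0,0,0,0.5]]
  ]
}}

```text
clock: 4.53
position: [0.5481, 0.0692, 0.1528]
ee_rot: [-3.131, 0.238, -0.0]
force: [0.4, -1.0, -0.3]
width: 0.53
gripper_force: 19.9
```

Call:
{"api": "jog_arm", "payload": {
  "motion": [
    [[0,-0.01,0,0,0,0,0.5],[0,-0.01,0,0,0,0,0.5],[0,-0.01,0,0,0,0,0.5]]
  ]
}}

```text
clock: 4.78
position: [0.549, 0.0747, 0.1524]
ee_rot: [3.131, -0.241, -0.001]
force: [-0.6, -1.3, -1.0]
width: 0.53
gripper_force: 19.9
```

```bash
python3 - <<'E'
from go import *
where(); delta(-.085,.065,.155)
a,b=get_image('scene'),get_image('wrist')
save('s2',np.hstack([cv2.resize(a[150:330,220:420],(440,396)),cv2.resize(b[100:260,220:420],(360,396))]))
E
```

```text
t 4.8 TCP holder mm [-89.9  64.5 152.4] rot err [-0.001 -0.001 -0.001] F [-0.6 -1.3 -1. ] w mm 48.8 q [-0.12  0.4  -0.16  1.83  0.08  0.92 -2.03]
shift mm [ 4.9 -0.5 -2.7] turn [0.001 0.001 0.001]
```

View pics/s2.png

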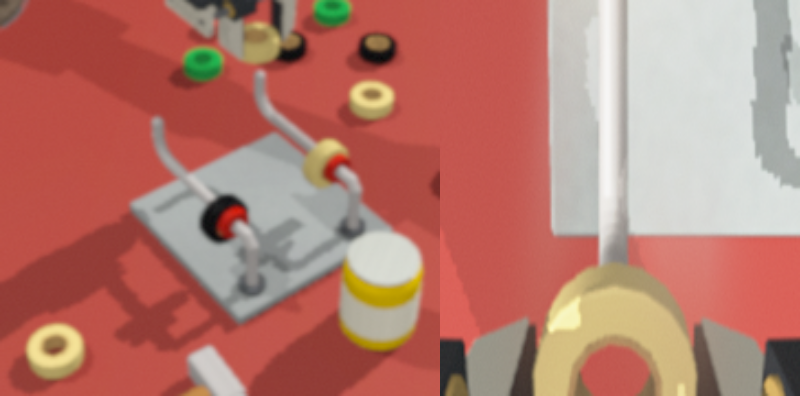

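The roll is held over the left arm, with its hole centre at wrist column ~614 against the rod at ~612. Lowering it over the tip.

Call:
{"api": "jog_arm", "payload": {
  "motion": [
    [[0.005,0,0.0,0,0,0,0.5],[0.005,0,0.01,0,0,0,0.5],[0.005,0,0.02,0,0,0,0.5],[0.005,0,0.03,0,0,0,0.5],[0.005,0,0.04,0,0,0,0.5],[0.005,0,0.05,0,0,0,0.5],[0.005,0,0.058,0,0,0,0.5],[0.005,0,0.058,0,0,0,0.5]]
  ]
}}

```text
clock: 5.55
position: [0.5541, 0.0741, 0.0926]
ee_rot: [3.132, -0.242, -0.002]
force: [0.0, -0.9, -0.2]
width: 0.528
gripper_force: 20.0
```

```bash
python3 - <<'E'
from go import *
where()
E
```

```text
t 5.5 TCP holder mm [-84.8  64.7  92.6] rot err [-0.001 -0.001 -0.   ] F [ 0.  -0.9 -0.2] w mm 48.6 q [-0.12  0.48 -0.15  1.87  0.1   0.79 -2.05]
```

Call:
{"api": "jog_arm", "payload": {
  "motion": [
    [[0.001,0,0.003,0,0.12,0,0.5],[0.002,0,0.006,0,0.24,0,0.5],[0.003,0,0.008,0,0.36,0,0.5],[0.005,0,0.01,0,0.48,0,0.5],[0.007,0,0.012,0,0.6,0,0.5],[0.009,0,0.014,0,0.72,0,0.5],[0.009,0,0.014,0,0.75,0,0.5]]
  ]
}}

```text
clock: 6.13
position: [0.5634, 0.075, 0.1077]
ee_rot: [2.945, -0.242, 0.756]
force: [-13.5, -8.7, -12.5]
width: 0.53
gripper_force: 19.7
```

```bash
python3 - <<'E'
from go import *
where()
E
```

```text
t 6.1 TCP holder mm [-75.6  67.  107.7] rot err [-0.054  0.506  0.009] F [-13.5  -8.7 -12.5] w mm 48.7 q [-0.92  0.38  0.62  2.3   0.63  0.13 -2.73]
```

Call:
{"api": "jog_arm", "payload": {
  "motion": [
    [[-0.002,0,0,0,-0.12,0,0.5],[-0.004,0,0,0,-0.24,0,0.5],[-0.006,0,0,0,-0.36,0,0.5],[-0.006,0,0,0,-0.4,0,0.5],[-0.006,0,0,0,-0.4,0,0.5]]
  ]
}}

```text
clock: 6.55
position: [0.5647, 0.0784, 0.1097]
ee_rot: [3.07, -0.259, 0.203]
force: [10.4, -33.4, -18.0]
width: 0.513
gripper_force: 21.1
```

```bash
python3 - <<'E'
from go import *
where()
E
```

```text
t 6.5 TCP holder mm [-74.9  70.5 109.7] rot err [-0.044  0.135  0.014] F [ 10.4 -33.4 -18. ] w mm 47.2 q [-0.28  0.42 -0.03  1.95  0.18  0.68 -2.17]
```

Call:
{"api": "jog_arm", "payload": {
  "motion": [
    [[-0.003,0.002,0,0.01,-0.05,0,0.5],[-0.007,0.004,0,0.03,-0.1,0,0.5],[-0.01,0.006,0,0.044,-0.135,-0.014,0.5],[-0.01,0.006,0,0.044,-0.135,-0.014,0.5],[-0.01,0.006,0,0.044,-0.135,-0.014,0.5]]
  ]
}}

```text
clock: 6.97
position: [0.5603, 0.0746, 0.1098]
ee_rot: [-3.129, 0.249, -0.022]
force: [9.2, -6.0, 0.3]
width: 0.514
gripper_force: 20.6
```

```bash
python3 - <<'E'
from go import *
where()
a,b=get_image('scene'),get_image('wrist')
save('s3',np.hstack([cv2.resize(a[150:330,220:420],(440,396)),cv2.resize(b[100:260,220:420],(360,396))]))
E
```

```text
t 7.0 TCP holder mm [-78.6  66.1 109.8] rot err [0.004 0.014 0.004] F [ 9.2 -6.   0.3] w mm 47.3 q [-0.16  0.46 -0.09  1.86  0.06  0.81 -2.01]
```

View pics/s3.png

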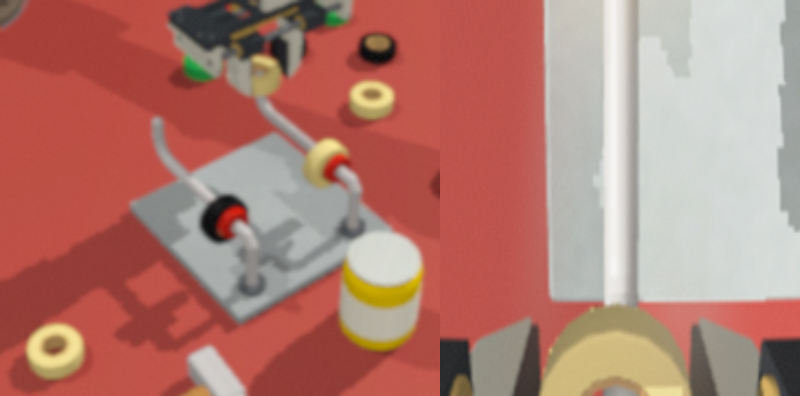

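The roll is still on the rod and has swivelled in the grip, with its +x side wall facing up as wanted. At full tilt the wrist joint runs out of range, so I'll lower, release, and push along with the tool pointing down.

Call:
{"api": "jog_arm", "payload": {
  "motion": [
    [[-0.003,0.001,0.005,0,0,0,0.5],[-0.004,0.001,0.01,0,0,0,0.5],[-0.004,0.001,0.015,0,0.05,0,0.5],[-0.004,0.001,0.02,0,0.1,0,0.5],[-0.003,0.001,0.025,0,0.15,0,0.5],[-0.002,0.001,0.028,0,0.2,0,0.5],[-0.002,0.001,0.028,0,0.2,0,0.5]]
  ]
}}

```text
clock: 7.65
position: [0.5635, 0.0748, 0.0859]
ee_rot: [3.101, -0.246, 0.356]
force: [23.0, -9.8, 6.6]
width: 0.517
gripper_force: 22.6
```

```bash
python3 - <<'E'
from go import *
where()
E
```

```text
t 7.7 TCP holder mm [-75.6  66.8  85.9] rot err [0.007 0.228 0.004] F [23.  -9.8  6.6] w mm 47.5 q [-0.28  0.41 -0.    2.07  0.2   0.46 -2.19]
```

Call:
{"api": "jog_arm", "payload": {
  "motion": [
    [[0,0,0,0,0,0,-0.6],[0,0,0,0,0,0,-0.6],[0,0,0,0,0,0,-0.6],[0,0,-0.03,0,0,0,-0.6],[0,0,-0.06,0,0,0,-0.6],[-0.015,0,-0.085,0,-0.1,0,-0.6],[-0.015,0,-0.085,0,-0.228,0,-0.6],[-0.015,0,-0.085,0,-0.228,0,-0.6]]
  ]
}}

```text
clock: 8.32
position: [0.5245, 0.0807, 0.162]
ee_rot: [-3.125, 0.245, 0.038]
force: [1.8, -0.7, -0.1]
width: 0.8
gripper_force: 0.0
```

```bash
python3 - <<'E'
from go import *
where(); delta(-.140,.065,.066)
a,b=get_image('scene'),get_image('wrist')
save('s4',np.hstack([cv2.resize(a[150:330,220:420],(440,396)),cv2.resize(b[100:260,220:420],(360,396))]))
E
```

```text
t 8.3 TCP holder mm [-115.    66.6  162. ] rot err [ 0.005 -0.025  0.002] F [ 1.8 -0.7 -0.1] w mm 73.6 q [-0.19  0.37 -0.08  1.86  0.02  0.94 -1.99]
shift mm [-22.7   2.1  96.6] turn [-0.005  0.025 -0.002]
```

View pics/s4.png

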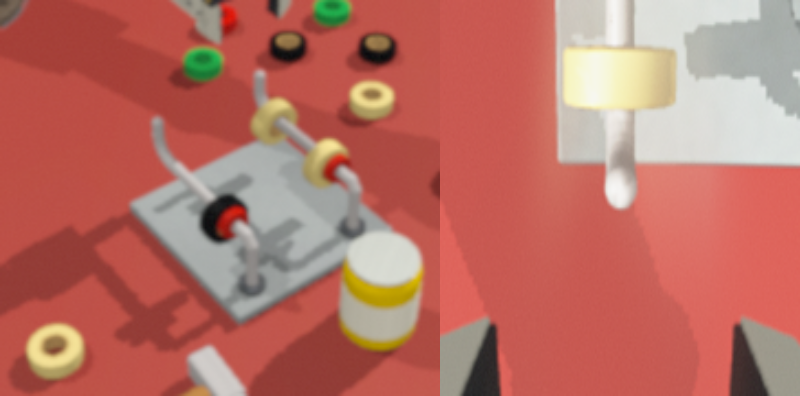

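The scene crop shows the cream roll already upright on the level part of the left arm, at (273,120). Now I push it home with the fingers straddling the rod.

Call:
{"api": "jog_arm", "payload": {
  "motion": [
    [[0.025,0.002,0,-0.005,0.025,0,0.42],[0.025,0.002,0,-0.005,0.025,0,0.42],[0.025,0.002,0.0,-0.005,0.025,0,0.42],[0.025,0.002,0.02,-0.005,0.025,0,0.42],[0.025,0.002,0.04,-0.005,0.025,0,0.42],[0.025,0.002,0.06,-0.005,0.025,0,0.42],[0.025,0.002,0.08,-0.005,0.025,0,0.42],[0.025,0.002,0.094,-0.005,0.025,0,0.42],[0.025,0.002,0.094,-0.005,0.025,0,0.42]]
  ]
}}

```text
clock: 9.17
position: [0.5415, 0.0755, 0.063]
ee_rot: [3.128, -0.242, -0.001]
force: [0.4, 0.7, -0.2]
width: 0.295
gripper_force: 0.0
```

```bash
python3 - <<'E'
from go import *
where(); delta(-.012,.065,.068)
E
```

```text
t 9.2 TCP holder mm [-97.4  64.1  63. ] rot err [-0.004 -0.001  0.   ] F [ 0.4  0.7 -0.2] w mm 27.1 q [-0.19  0.51 -0.06  1.93  0.05  0.71 -2.01]
shift mm [85.4 -0.9 -5.1] turn [ 0.004  0.001 -0.   ]
```

Call:
{"api": "jog_arm", "payload": {
  "motion": [
    [[0.01,-0.001,-0.005,0,0,0,0.42],[0.02,-0.001,-0.005,0,0,0,0.42],[0.03,-0.001,-0.005,0,0,0,0.42],[0.04,-0.001,-0.005,0,0,0,0.42],[0.05,-0.001,-0.005,0,0,0,0.42],[0.06,-0.001,-0.005,0,0,0,0.42],[0.068,-0.001,-0.005,0,0,0,0.42],[0.076,-0.001,-0.005,0,0,0,0.42],[0.082,-0.001,-0.005,0,0,0,0.42],[0.085,-0.001,-0.005,0,0,0,0.42]]
  ]
}}

```text
clock: 10.0
position: [0.6302, 0.063, 0.0714]
ee_rot: [3.13, -0.244, 0.007]
force: [-1.2, -0.6, 1.3]
width: 0.289
gripper_force: 0.4
```

```bash
python3 - <<'E'
from go import *
where()
a,b=get_image('scene'),get_image('wrist')
save('s5',np.hstack([cv2.resize(a[150:330,220:420],(440,396)),cv2.resize(b[100:260,220:420],(360,396))]))
E
```

```text
t 10.0 TCP holder mm [-7.9 65.4 71.4] rot err [-0.002  0.005  0.001] F [-1.2 -0.6  1.3] w mm 26.6 q [-0.15  0.6  -0.05  1.71  0.05  0.82 -1.95]
```

View pics/s5.png

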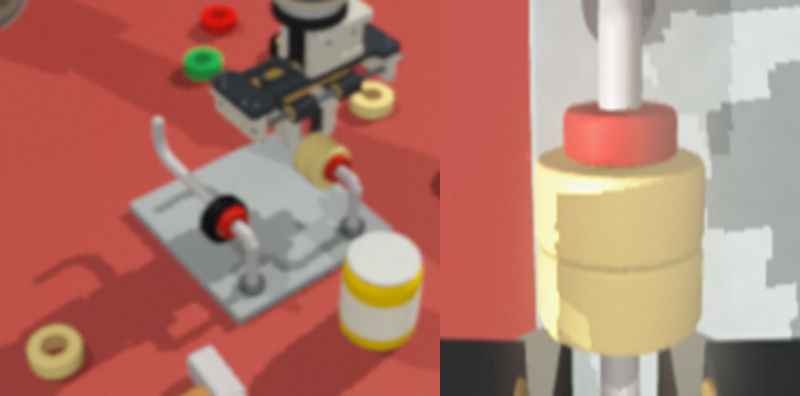

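The wrist crop shows both cream rolls touching and up against the red stop. The routine works. Next is the cream roll on the left side.

Call:
{"api": "jog_arm", "payload": {
  "motion": [
    [[0,0,-0.03,0,0,0,0.42],[0,0,-0.06,0,0,0,0.42],[0,0,-0.08,0,0,0,0.2],[-0.01,-0.03,-0.08,0,0,0,-0.5],[-0.02,-0.06,-0.08,0,0,0,-0.5],[-0.03,-0.09,-0.08,0,0,0,-0.5],[-0.045,-0.12,-0.07,0,0,0,-0.5],[-0.06,-0.145,-0.05,0,0,0,-0.5],[-0.07,-0.163,-0.03,0,0,0,-0.5],[-0.07,-0.163,-0.01,0,0,0,-0.5]]
  ]
}}

```text
clock: 10.93
position: [0.5822, 0.2422, 0.0805]
ee_rot: [-3.131, 0.232, -0.005]
force: [-0.2, 0.2, -0.7]
width: 0.749
gripper_force: 0.0
```

Call:
{"api": "jog_arm", "payload": {
  "motion": [
    [[0,0,0.02,0,0,0,-0.5],[0,0,0.04,0,0,0,-0.5],[0,0,0.04,0,0,0,-0.5]]
  ]
}}

```text
clock: 11.18
position: [0.5826, 0.2341, 0.0371]
ee_rot: [3.127, -0.242, -0.002]
force: [-0.6, -1.2, -0.2]
width: 0.751
gripper_force: 0.0
```

```bash
cat >> go.py <<'E'
def near(col,hx,hy,rad=60):
    """find colour roll near holder-frame point (mm): top blobs, else wrist network"""
    for r in rolls():
        p=hol(r[1],r[2])*1e3
        if r[0]==col and np.hypot(p[0]-hx,p[1]-hy)<rad: print('top',np.round(p,1))
    get_image('wrist'); P=camera_params('wrist')
    for d in silhouettes(col+'_a_mid','wrist'):
        ys,xs=np.nonzero(d['mask']); hull=cv2.convexHull(np.c_[xs,ys].astype(np.int32)); M=cv2.moments(hull)
        px=(M['m10']/M['m00'],M['m01']/M['m00']); p=hol(*atz('wrist',px,.012,P))*1e3
        if np.hypot(p[0]-hx,p[1]-hy)<rad: print('wrist',round(d['p'],2),np.round(px),np.round(p,1))
E
python3 - <<'E'
from go import *
where(); delta(-.0779,.2288,.004); near('cream',-78,229)
E
```

```text
t 11.2 TCP holder mm [-81.2 227.1  37.1] rot err [-0.006 -0.001  0.   ] F [-0.6 -1.2 -0.2] w mm 69.1 q [-0.42  0.64 -0.07  1.74  0.07  0.76 -2.25]
shift mm [ 3.3 -1.9 33.1] turn [ 0.006  0.001 -0.   ]
```

Call:
{"api": "jog_arm", "payload": {
  "motion": [
    [[0.003,-0.002,0.02,0,0,0,-0.5],[0.003,-0.002,0.033,0,0,0,-0.5],[0.003,-0.002,0.033,0,0,0,-0.5],[0.003,-0.002,0.033,0,0,0,0.5],[0.003,-0.002,0.033,0,0,0,0.5],[0.003,-0.002,0.033,0,0,0,0.5],[0.003,-0.002,0.033,0,0,0,0.5],[0.003,-0.002,0.033,0,0,0,0.5],[0.003,-0.002,0.01,0,0,0,0.5],[0.003,-0.002,-0.02,0,0,0,0.5]]
  ],
  "force": 20
}}

```text
clock: 12.17
position: [0.5867, 0.2358, 0.0593]
ee_rot: [3.127, -0.243, 0.0]
force: [0.5, -0.1, 0.4]
width: 0.538
gripper_force: 20.0
```

Call:
{"api": "jog_arm", "payload": {
  "motion": [
    [[0,0,-0.035,0,0,0,0.5],[0,0,-0.07,0,0,0,0.5],[0,0.02,-0.095,0,0,0,0.5],[-0.002,0.05,-0.097,0,0,0,0.5],[-0.003,0.08,-0.097,0,0,0,0.5],[-0.004,0.11,-0.097,0,0,0,0.5],[-0.005,0.14,-0.097,0,0,0,0.5],[-0.006,0.164,-0.097,0,0,0,0.5],[-0.006,0.164,-0.097,0,0,0,0.5],[-0.006,0.164,-0.097,0,0,0,0.5]]
  ]
}}

```text
clock: 13.0
position: [0.5569, 0.0741, 0.1586]
ee_rot: [3.129, -0.249, 0.008]
force: [-0.6, 0.9, 1.2]
width: 0.538
gripper_force: 20.0
```

```bash
cat >> go.py <<'E'
def held(tag,view=True):
    where(); delta(-.085,.065 if tag[0]=='c' else -.065,.155)
    b=get_image('wrist')
    P=camera_params('wrist')
    for d in silhouettes(('cream' if tag[0]=='c' else 'black')+'_a_mid','wrist')[:3]: print(round(d['p'],2),d['pixel'],d['mask'].sum())
    save('h'+tag,b)
E
python3 - <<'E'
from go import *
held('c2')
E
```

```text
t 13.0 TCP holder mm [-82.   65.1 158.6] rot err [-0.002  0.005  0.004] F [-0.6  0.9  1.2] w mm 49.5 q [-0.19  0.4  -0.06  1.81  0.03  0.92 -1.99]
shift mm [-3.   0.1  3.5] turn [ 0.002 -0.005 -0.004]
0.9 [320.2, 86.2] 1638
0.36 [385.3, 115.4] 33707
0.32 [572.1, 104.7] 999
```

Call:
{"api": "jog_arm", "payload": {
  "motion": [
    [[-0.003,0,0.0,0,0,0,0.5],[-0.003,0,0.012,0,0,0,0.5],[-0.003,0,0.024,0,0,0,0.5],[-0.003,0,0.036,0,0,0,0.5],[-0.003,0,0.048,0,0,0,0.5],[-0.003,0,0.058,0,0,0,0.5],[-0.003,0,0.066,0,0,0,0.5],[-0.003,0,0.066,0,0,0,0.5]]
  ]
}}

```text
clock: 13.77
position: [0.5546, 0.0763, 0.0911]
ee_rot: [3.129, -0.243, 0.007]
force: [2.3, -1.6, 0.3]
width: 0.539
gripper_force: 20.0
```

Call:
{"api": "jog_arm", "payload": {
  "motion": [
    [[0.001,0,0.003,0,0.1,0,0.5],[0.002,0,0.005,0,0.2,0,0.5],[0.003,0,0.007,0,0.3,0,0.5],[0.006,0,0.009,0,0.3,0,0.5],[0.009,0,0.011,0,0.3,0,0.5],[0.009,0,0.011,0,0.3,0,0.5]]
  ]
}}

```text
clock: 14.27
position: [0.5642, 0.0753, 0.0816]
ee_rot: [3.071, -0.238, 0.47]
force: [0.1, 0.3, 0.5]
width: 0.537
gripper_force: 20.0
```

```bash
python3 - <<'E'
from go import *
where()
E
```

```text
t 14.3 TCP holder mm [-74.9  67.4  81.6] rot err [-0.002  0.304  0.   ] F [0.1 0.3 0.5] w mm 49.4 q [-0.4   0.4   0.11  2.14  0.28  0.34 -2.28]
```

Call:
{"api": "jog_arm", "payload": {
  "motion": [
    [[0,0,0,0,0,0,-0.6],[0,0,0,0,0,0,-0.6],[0,0,0,0,0,0,-0.6],[-0.005,0.001,-0.03,0,-0.05,0,-0.6],[-0.005,0.002,-0.06,0,-0.15,0,-0.6],[-0.02,0.002,-0.085,0,-0.2,0,-0.6],[-0.02,0.002,-0.085,0,-0.3,0,-0.6],[-0.02,0.002,-0.085,0,-0.3,0,-0.6]]
  ]
}}

```text
clock: 14.93
position: [0.5218, 0.0789, 0.1584]
ee_rot: [-3.131, 0.249, -0.006]
force: [2.0, -0.7, -0.7]
width: 0.804
gripper_force: 0.0
```

```bash
python3 - <<'E'
from go import *
where(); delta(-.115,.065,.150)
a,b=get_image('scene'),get_image('wrist')
save('s6',np.hstack([cv2.resize(a[150:330,220:420],(440,396)),cv2.resize(b[0:260,220:420],(305,396))]))
E
```

```text
t 14.9 TCP holder mm [-117.4   64.5  158.4] rot err [0.001 0.004 0.004] F [ 2.  -0.7 -0.7] w mm 73.9 q [-0.21  0.35 -0.06  1.9   0.03  0.89 -2.01]
shift mm [ 2.3 -0.5  8.5] turn [-0.001 -0.004 -0.004]
```

View pics/s6.png

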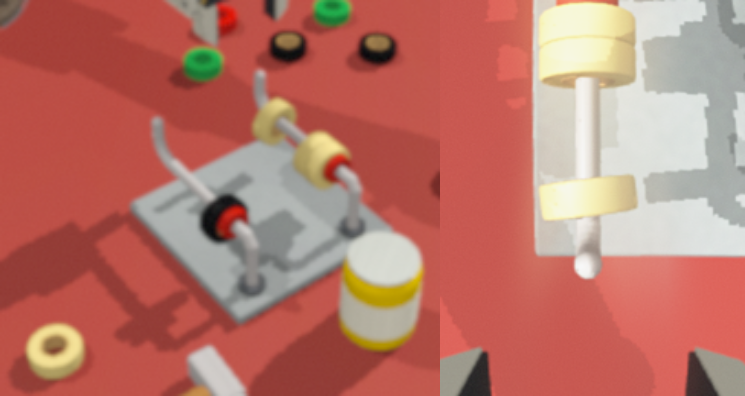

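The roll again fell level onto the arm, at scene crop (272,120), with the other two at the stop. Pushing it home.

Call:
{"api": "jog_arm", "payload": {
  "motion": [
    [[0.022,0,0,0,0,0,0.42],[0.022,0,0,0,0,0,0.42],[0.022,0,0.0,0,0,0,0.42],[0.022,0,0.02,0,0,0,0.42],[0.022,0,0.04,0,0,0,0.42],[0.022,0,0.06,0,0,0,0.42],[0.022,0,0.08,0,0,0,0.42],[0.022,0,0.09,0,0,0,0.42],[0.022,0,0.09,0,0,0,0.42]]
  ]
}}

```text
clock: 15.78
position: [0.5384, 0.076, 0.064]
ee_rot: [3.128, -0.243, 0.0]
force: [0.1, -1.1, 0.4]
width: 0.29
gripper_force: 0.0
```

Call:
{"api": "jog_arm", "payload": {
  "motion": [
    [[0.01,0,0,0,0,0,0.42],[0.02,0,0,0,0,0,0.42],[0.03,0,0,0,0,0,0.42],[0.04,0,0,0,0,0,0.42],[0.048,0,0,0,0,0,0.42],[0.055,0,0,0,0,0,0.42],[0.06,0,0,0,0,0,0.42],[0.064,0,0,0,0,0,0.42],[0.067,0,0,0,0,0,0.42],[0.067,0,0,0,0,0,0.42]]
  ]
}}

```text
clock: 16.62
position: [0.6077, 0.0656, 0.0666]
ee_rot: [3.13, -0.244, 0.007]
force: [-0.4, -0.4, -0.7]
width: 0.293
gripper_force: 0.0
```

```bash
python3 - <<'E'
from go import *
where()
for r in rolls():
    p=np.round(hol(r[1],r[2])*1e3,1)
    if .35<r[1]<.75 and r[2]<.5: print(r[0],p)
E
```

```text
t 16.6 TCP holder mm [-30.5  64.5  66.6] rot err [-0.002  0.005  0.001] F [-0.4 -0.4 -0.7] w mm 26.9 q [-0.17  0.58 -0.04  1.77  0.04  0.79 -1.96]
cream [  28. -258.    0.]
black [-225.3  217.2    0. ]
black [-154.   301.3    0. ]
black [ -50.1 -339.6    0. ]
```

Call:
{"api": "jog_arm", "payload": {
  "motion": [
    [[0.004,0,0,0,0,0,0.42],[0.004,0,0,0,0,0,0.42],[0,0,-0.03,0,0,0,0.42],[0,0,-0.06,0,0,0,0.42],[0,0.0,-0.09,0,0,0,0.2],[0.01,0.03,-0.095,0,0,0,-0.5],[0.02,0.065,-0.095,0,0,0,-0.5],[0.03,0.1,-0.095,0,0,0,-0.5],[0.04,0.135,-0.095,0,0,0,-0.5],[0.045,0.17,-0.095,0,0,0,-0.5]]
  ]
}}

```text
clock: 17.5
position: [0.6254, -0.1107, 0.1625]
ee_rot: [3.13, -0.243, 0.009]
force: [0.7, 1.1, -0.2]
width: 0.675
gripper_force: 0.0
```

Call:
{"api": "jog_arm", "payload": {
  "motion": [
    [[0.005,0.035,0,0,0,0,-0.5],[0.01,0.07,0,0,0,0,-0.5],[0.013,0.1,0,0,0,0,-0.5],[0.013,0.13,0.02,0,0,0,-0.5],[0.013,0.15,0.05,0,0,0,-0.5],[0.013,0.152,0.08,0,0,0,-0.5],[0.013,0.152,0.11,0,0,0,-0.5],[0.013,0.152,0.12,0,0,0,-0.5],[0.013,0.152,0.12,0,0,0,-0.5]]
  ]
}}

```text
clock: 18.25
position: [0.6126, -0.2604, 0.0397]
ee_rot: [3.131, -0.244, -0.001]
force: [0.1, 0.8, 0.4]
width: 0.749
gripper_force: 0.0
```

```bash
python3 - <<'E'
from go import *
where(); delta(.0278,-.2583,.004)
E
```

```text
t 18.2 TCP holder mm [  24.5 -256.9   39.7] rot err [-0.001 -0.001  0.001] F [0.1 0.8 0.4] w mm 68.9 q [ 0.32  0.69 -0.    1.64  0.    0.81 -1.41]
shift mm [ 3.3  1.4 35.7] turn [ 0.001  0.001 -0.001]
```

Call:
{"api": "jog_arm", "payload": {
  "motion": [
    [[0.003,0.001,0.02,0,0,0,-0.5],[0.003,0.001,0.035,0,0,0,-0.5],[0.003,0.001,0.035,0,0,0,-0.5],[0.003,0.001,0.035,0,0,0,0.5],[0.003,0.001,0.035,0,0,0,0.5],[0.003,0.001,0.035,0,0,0,0.5],[0.003,0.001,0.035,0,0,0,0.5],[0.003,0.001,0.035,0,0,0,0.5],[0.003,0.001,0.01,0,0,0,0.5],[0.003,0.001,-0.02,0,0,0,0.5]]
  ],
  "force": 20
}}

```text
clock: 19.08
position: [0.6157, -0.2621, 0.0615]
ee_rot: [3.131, -0.244, 0.0]
force: [1.0, 0.4, -0.5]
width: 0.535
gripper_force: 19.9
```

Call:
{"api": "jog_arm", "payload": {
  "motion": [
    [[0,0,-0.035,0,0,0,0.5],[0,0,-0.07,0,0,0,0.5],[-0.01,0,-0.098,0,0,0,0.5],[-0.025,-0.03,-0.1,0,0,0,0.5],[-0.04,-0.06,-0.1,0,0,0,0.5],[-0.055,-0.095,-0.1,0,0,0,0.5],[-0.07,-0.13,-0.1,0,0,0,0.5],[-0.085,-0.165,-0.1,0,0,0,0.5],[-0.095,-0.2,-0.1,0,0,0,0.5],[-0.105,-0.235,-0.1,0,0,0,0.5]]
  ]
}}

```text
clock: 19.92
position: [0.549, -0.0126, 0.1625]
ee_rot: [3.13, -0.244, 0.009]
force: [1.4, 0.4, -1.3]
width: 0.525
gripper_force: 19.9
```

Call:
{"api": "jog_arm", "payload": {
  "motion": [
    [[-0.004,-0.035,0,0,0,0,0.5],[-0.008,-0.065,0,0,0,0,0.5],[-0.008,-0.087,0,0,0,0,0.5],[-0.008,-0.087,0,0,0,0,0.5],[-0.008,-0.087,0,0,0,0,0.5]]
  ]
}}

```text
clock: 20.33
position: [0.5553, 0.0748, 0.162]
ee_rot: [3.131, -0.239, 0.008]
force: [-0.4, -1.1, -0.6]
width: 0.525
gripper_force: 19.9
```

```bash
python3 - <<'E'
from go import *
held('c3')
E
```

```text
t 20.3 TCP holder mm [-83.7  65.5 162. ] rot err [-0.001  0.005 -0.002] F [-0.4 -1.1 -0.6] w mm 48.3 q [-0.18  0.39 -0.07  1.81  0.04  0.93 -1.99]
shift mm [-1.4  0.5  7. ] turn [ 0.001 -0.005  0.002]
0.74 [322.2, 84.5] 1622
0.22 [387.6, 121.4] 32166
```

```bash
python3 - <<'E'
import cv2,numpy as np
a=[cv2.resize(cv2.imread(f'pics/h{t}.png')[120:300,200:440],(400,300)) for t in('c2','c3')]
cv2.imwrite('pics/cmp.png',np.hstack(a))
E
```

```text
(no output)
```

View pics/cmp.png

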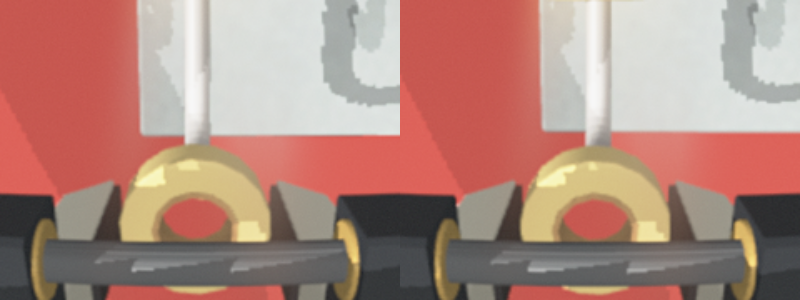

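The two held views are nearly alike: ring hole at (198,218) last time and (598,218) now, so the grip is sound. Lowering, tilting and releasing.

Call:
{"api": "jog_arm", "payload": {
  "motion": [
    [[-0.001,0,0.0,0,0,0,0.5],[-0.001,0,0.012,0,0,0,0.5],[-0.001,0,0.024,0,0,0,0.5],[-0.001,0,0.036,0,0,0,0.5],[-0.001,0,0.048,0,0,0,0.5],[-0.001,0,0.058,0,0,0,0.5],[-0.001,0,0.07,0,0,0,0.5],[-0.001,0,0.07,0,0,0,0.5]]
  ]
}}

```text
clock: 21.1
position: [0.5547, 0.072, 0.0902]
ee_rot: [3.129, -0.246, 0.007]
force: [0.1, 0.5, -0.6]
width: 0.527
gripper_force: 20.0
```

Call:
{"api": "jog_arm", "payload": {
  "motion": [
    [[0.001,0,0.003,0,0.1,0,0.5],[0.002,0,0.005,0,0.2,0,0.5],[0.003,0,0.007,0,0.3,0,0.5],[0.006,0,0.009,0,0.3,0,0.5],[0.009,0,0.011,0,0.3,0,0.5],[0.009,0,0.011,0,0.3,0,0.5]]
  ]
}}

```text
clock: 21.6
position: [0.5644, 0.0717, 0.0811]
ee_rot: [3.071, -0.239, 0.471]
force: [-0.4, 0.9, 1.8]
width: 0.531
gripper_force: 20.0
```

```bash
python3 - <<'E'
from go import *
where()
E
```

```text
t 21.6 TCP holder mm [-74.2  63.9  81.1] rot err [-0.002  0.304  0.001] F [-0.4  0.9  1.8] w mm 48.8 q [-0.39  0.4   0.1   2.14  0.29  0.34 -2.28]
```

Call:
{"api": "jog_arm", "payload": {
  "motion": [
    [[0,0,0,0,0,0,-0.6],[0,0,0,0,0,0,-0.6],[0,0,0,0,0,0,-0.6],[-0.005,0,-0.03,0,-0.05,0,-0.6],[-0.005,0,-0.06,0,-0.15,0,-0.6],[-0.02,0,-0.085,0,-0.2,0,-0.6],[-0.02,0,-0.085,0,-0.3,0,-0.6],[-0.02,0,-0.085,0,-0.3,0,-0.6]]
  ]
}}

```text
clock: 22.27
position: [0.5223, 0.0778, 0.1576]
ee_rot: [-3.132, 0.249, -0.006]
force: [1.7, -0.6, -0.0]
width: 0.802
gripper_force: 0.0
```

```bash
cat >> go.py <<'E'
def hangs(col):
    """cream/black blobs on the arm, wrist view, in holder mm at z=90 (top of a hung roll)"""
    im=get_image('wrist'); P=camera_params('wrist'); hsv=cv2.cvtColor(im,cv2.COLOR_RGB2HSV).astype(int); h,s,v=hsv[:,:,0],hsv[:,:,1],hsv[:,:,2]
    m=((h>16)&(h<36)&(v>130)&(s>50)) if col=='cream' else (v<75)
    m[215:]=0; yc=65 if col=='cream' else -65
    for c in cv2.findContours(m.astype(np.uint8),0,1)[0]:
        if cv2.contourArea(c)<150: continue
        p=np.array([hol(*atz('wrist',q[0],.09,P))*1e3 for q in c])
        if abs(p[:,1].mean()-yc)<30: print('blob x',p[:,0].min().round(),p[:,0].max().round(),'y',p[:,1].min().round(),p[:,1].max().round())
E
python3 - <<'E'
from go import *
where(); hangs('cream')
E
```

```text
t 22.3 TCP holder mm [-116.7   63.4  157.6] rot err [0.    0.004 0.004] F [ 1.7 -0.6 -0. ] w mm 73.8 q [-0.19  0.35 -0.07  1.89  0.03  0.89 -2.01]
blob x -69.0 -49.0 y 41.0 86.0
blob x -21.0 38.0 y 40.0 86.0
```

Call:
{"api": "jog_arm", "payload": {
  "motion": [
    [[0.022,-0.001,0,0,0,0,0.42],[0.022,-0.001,0,0,0,0,0.42],[0.022,-0.001,0.0,0,0,0,0.42],[0.022,-0.001,0.02,0,0,0,0.42],[0.022,-0.001,0.04,0,0,0,0.42],[0.022,-0.001,0.06,0,0,0,0.42],[0.022,-0.001,0.08,0,0,0,0.42],[0.022,-0.001,0.09,0,0,0,0.42],[0.022,-0.001,0.09,0,0,0,0.42]]
  ]
}}

```text
clock: 23.07
position: [0.5392, 0.0758, 0.0633]
ee_rot: [3.128, -0.243, 0.0]
force: [-0.1, 0.5, 0.1]
width: 0.289
gripper_force: 0.0
```

Call:
{"api": "jog_arm", "payload": {
  "motion": [
    [[0.01,0,0,0,0,0,0.42],[0.02,0,0,0,0,0,0.42],[0.03,0,0,0,0,0,0.42],[0.036,0,0,0,0,0,0.42],[0.042,0,0,0,0,0,0.42],[0.046,0,0,0,0,0,0.42],[0.05,0,0,0,0,0,0.42],[0.053,0,0,0,0,0,0.42],[0.055,0,0,0,0,0,0.42],[0.055,0,0,0,0,0,0.42]]
  ]
}}

```text
clock: 23.9
position: [0.5958, 0.0675, 0.0658]
ee_rot: [3.13, -0.244, 0.005]
force: [-1.4, 0.9, 1.1]
width: 0.289
gripper_force: 0.8
```

```bash
python3 - <<'E'
from go import *
where(); hangs('cream')
for r in rolls():
    p=np.round(hol(r[1],r[2])*1e3,1)
    if .35<r[1]<.75 and r[2]<.5: print(r[0],p)
E
```

```text
t 23.9 TCP holder mm [-42.6  64.5  65.8] rot err [-0.002  0.004  0.001] F [-1.4  0.9  1.1] w mm 26.6 q [-0.16  0.57 -0.06  1.8   0.05  0.77 -1.97]
blob x -16.0 40.0 y 41.0 86.0
black [-225.3  217.2    0. ]
black [ -50.  -339.8    0. ]
```

Call:
{"api": "jog_arm", "payload": {
  "motion": [
    [[0.003,0,0,0,0,0,0.42],[0.003,0,0,0,0,0,0.42],[0,0,-0.03,0,0,0,0.42],[0,0,-0.06,0,0,0,0.42],[0,0,-0.09,0,0,0,0.2],[-0.03,-0.02,-0.095,0,0,0,-0.5],[-0.06,-0.04,-0.095,0,0,0,-0.5],[-0.09,-0.06,-0.095,0,0,0,-0.5],[-0.12,-0.09,-0.09,0,0,0,-0.5],[-0.15,-0.12,-0.08,0,0,0,-0.5]]
  ]
}}

```text
clock: 24.83
position: [0.4676, 0.2082, 0.1469]
ee_rot: [3.131, -0.246, 0.012]
force: [0.9, 1.8, -0.4]
width: 0.675
gripper_force: 0.0
```

Call:
{"api": "jog_arm", "payload": {
  "motion": [
    [[-0.025,-0.025,0,0,0,0,-0.5],[-0.032,-0.033,0.0,0,0,0,-0.5],[-0.032,-0.033,0.0,0,0,0,-0.5],[-0.032,-0.033,0.0,0,0,0,-0.5]]
  ]
}}

```text
clock: 25.17
position: [0.4417, 0.245, 0.1458]
ee_rot: [3.13, -0.241, 0.008]
force: [0.4, -0.9, 0.4]
width: 0.75
gripper_force: 0.0
```

```bash
python3 - <<'E'
from go import *
where(); near('black',-225,217); near('black',-153,303); delta(-.2253,.2172,.004)
E
```

```text
t 25.2 TCP holder mm [-222.1  216.2  145.8] rot err [-0.002  0.006 -0.   ] F [ 0.4 -0.9  0.4] w mm 69.0 q [-0.51  0.34 -0.13  1.96  0.06  0.85 -2.4 ]
wrist 0.62 [314. 192.] [-225.9  217.    12. ]
top [-152.8  305.6    0. ]
shift mm [ -4.6  -2.5 141.5] turn [ 0.002 -0.005 -0.003]
```

Target confirmed. Descend, grasp, lift and carry to the right tip at (-85,-65).

Call:
{"api": "jog_arm", "payload": {
  "motion": [
    [[-0.004,-0.002,0.035,0,0,0,-0.5],[-0.004,-0.002,0.07,0,0,0,-0.5],[-0.004,-0.002,0.1,0,0,0,-0.5],[-0.004,-0.002,0.125,0,0,0,-0.5],[-0.004,-0.002,0.14,0,0,0,-0.5],[-0.004,-0.002,0.141,0,0,0,-0.5]]
  ]
}}

```text
clock: 25.97
position: [0.437, 0.2452, 0.0017]
ee_rot: [3.126, -0.245, 0.001]
force: [0.7, -0.0, -0.5]
width: 0.751
gripper_force: 0.0
```

Call:
{"api": "jog_arm", "payload": {
  "motion": [
    [[0,0,0,0,0,0,-0.5],[0,0,0,0,0,0,0.5],[0,0,0,0,0,0,0.5],[0,0,0,0,0,0,0.5],[0,0,0,0,0,0,0.5],[0,0,0,0,0,0,0.5],[0,0,-0.03,0,0,0,0.5],[0,0,-0.065,0,0,0,0.5],[0,0,-0.1,0,0,0,0.5],[0,0,-0.135,0,0,0,0.5]]
  ],
  "force": 20
}}

```text
clock: 26.8
position: [0.4373, 0.2471, 0.1414]
ee_rot: [3.13, -0.244, 0.007]
force: [1.7, 0.7, -0.7]
width: 0.533
gripper_force: 20.0
```

```bash
python3 - <<'E'
from go import *
where(); delta(-.085,-.065,.158)
E
```

```text
t 26.8 TCP holder mm [-226.7  217.6  141.4] rot err [-0.002  0.004  0.001] F [ 1.7  0.7 -0.7] w mm 49.0 q [-0.52  0.34 -0.14  1.97  0.07  0.84 -2.42]
shift mm [142.1 282.5 -15.5] turn [ 0.002 -0.004 -0.001]
```

Call:
{"api": "jog_arm", "payload": {
  "motion": [
    [[0.005,0.015,-0.016,0,0,0,0.5],[0.015,0.045,-0.018,0,0,0,0.5],[0.025,0.08,-0.018,0,0,0,0.5],[0.035,0.115,-0.018,0,0,0,0.5],[0.05,0.15,-0.018,0,0,0,0.5],[0.065,0.185,-0.018,0,0,0,0.5],[0.085,0.215,-0.018,0,0,0,0.5],[0.105,0.245,-0.018,0,0,0,0.5],[0.125,0.27,-0.018,0,0,0,0.5],[0.14,0.282,-0.018,0,0,0,0.5]]
  ]
}}

```text
clock: 27.63
position: [0.5329, -0.0577, 0.1592]
ee_rot: [3.128, -0.251, 0.009]
force: [0.2, -0.7, -0.1]
width: 0.533
gripper_force: 20.0
```

Call:
{"api": "jog_arm", "payload": {
  "motion": [
    [[0.001,0,0,0,0,0,0.5],[0.001,0,0,0,0,0,0.5],[0.001,0,0,0,0,0,0.5]]
  ]
}}

```text
clock: 27.88
position: [0.5327, -0.0521, 0.1587]
ee_rot: [3.13, -0.243, 0.006]
force: [0.4, -0.4, -0.4]
width: 0.534
gripper_force: 20.0
```

```bash
python3 - <<'E'
from go import *
held('b1')
E
```

```text
t 27.9 TCP holder mm [-86.5 -63.4 158.7] rot err [-0.001  0.004  0.   ] F [ 0.4 -0.4 -0.4] w mm 49.2 q [ 0.    0.36 -0.01  1.88  0.01  0.9  -1.73]
shift mm [1.5 1.6 3.7] turn [ 0.001 -0.004 -0.   ]
0.65 [320.8, 234.9] 3803
0.52 [263.0, 107.2] 32903
```

Call:
{"api": "jog_arm", "payload": {
  "motion": [
    [[0.001,0.002,0.0,0,0,0,0.5],[0.001,0.002,0.012,0,0,0,0.5],[0.001,0.002,0.024,0,0,0,0.5],[0.001,0.002,0.036,0,0,0,0.5],[0.001,0.002,0.048,0,0,0,0.5],[0.001,0.002,0.058,0,0,0,0.5],[0.001,0.002,0.066,0,0,0,0.5],[0.001,0.002,0.066,0,0,0,0.5]]
  ]
}}

```text
clock: 28.65
position: [0.5333, -0.0551, 0.0913]
ee_rot: [3.13, -0.243, 0.003]
force: [-0.1, -0.3, -0.1]
width: 0.537
gripper_force: 20.0
```

Call:
{"api": "jog_arm", "payload": {
  "motion": [
    [[0.001,0,0.003,0,0.1,0,0.5],[0.002,0,0.005,0,0.2,0,0.5],[0.003,0,0.007,0,0.3,0,0.5],[0.006,0,0.009,0,0.3,0,0.5],[0.009,0,0.011,0,0.3,0,0.5],[0.009,0,0.011,0,0.3,0,0.5]]
  ]
}}

```text
clock: 29.15
position: [0.5448, -0.0567, 0.0824]
ee_rot: [3.071, -0.238, 0.471]
force: [0.7, -0.5, -0.1]
width: 0.536
gripper_force: 20.0
```

```bash
python3 - <<'E'
from go import *
where()
E
```

```text
t 29.1 TCP holder mm [-73.8 -66.   82.4] rot err [-0.002  0.305  0.001] F [ 0.7 -0.5 -0.1] w mm 49.3 q [-0.09  0.36  0.07  2.2   0.12  0.28 -1.86]
```

Call:
{"api": "jog_arm", "payload": {
  "motion": [
    [[0,0,0,0,0,0,-0.6],[0,0,0,0,0,0,-0.6],[0,0,0,0,0,0,-0.6],[-0.005,0,-0.03,0,-0.05,0,-0.6],[-0.005,0,-0.06,0,-0.15,0,-0.6],[-0.02,0,-0.085,0,-0.2,0,-0.6],[-0.02,0,-0.085,0,-0.3,0,-0.6],[-0.02,0,-0.085,0,-0.3,0,-0.6]]
  ]
}}

```text
clock: 29.82
position: [0.5021, -0.0501, 0.1591]
ee_rot: [3.131, -0.245, 0.007]
force: [1.7, -0.3, 0.2]
width: 0.802
gripper_force: 0.0
```

```bash
python3 - <<'E'
from go import *
where(); hangs('black')
E
```

```text
t 29.8 TCP holder mm [-117.   -66.1  159.1] rot err [-0.001  0.005  0.002] F [ 1.7 -0.3  0.2] w mm 73.8 q [-0.    0.31 -0.01  1.95  0.01  0.87 -1.74]
```

```bash
python3 - <<'E'
from go import *
b=get_image('wrist'); a=get_image('scene')
save('s7',np.hstack([cv2.resize(a[150:330,220:420],(440,396)),cv2.resize(b[0:260,220:420],(305,396))]))
P=camera_params('wrist')
for x in(-65,-50,10,30):
    u,v=proj('wrist',R.from_euler('z',yaw).apply([x/1e3,-.065,.093])+[cx,cy,0],P).astype(int); print(x,u,v,b[v,u])
E
```

```text
-65 313 136 [102  92  89]
-50 313 115 [246 245 244]
10 313 33 [245 244 243]
30 313 8 [120  87  84]
```

View pics/s7.png

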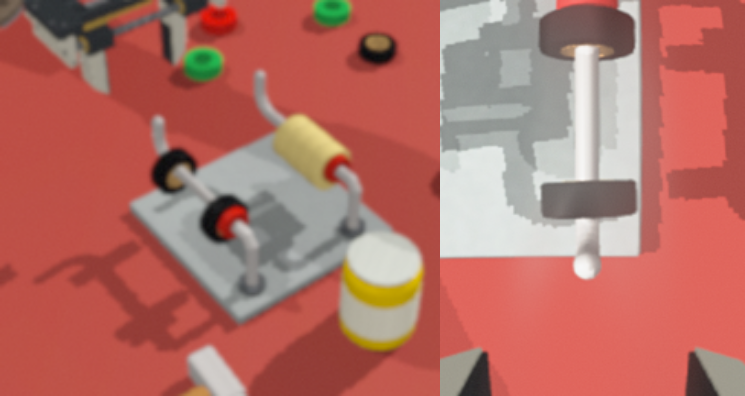

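The left arm holds four touching cream rolls, at (312,152). The new black roll hangs level on the right arm at (175,170). Pushing it home.

Call:
{"api": "jog_arm", "payload": {
  "motion": [
    [[0.022,-0.001,0,0,0,0,0.42],[0.022,-0.001,0,0,0,0,0.42],[0.022,-0.001,0.0,0,0,0,0.42],[0.022,-0.001,0.02,0,0,0,0.42],[0.022,-0.001,0.04,0,0,0,0.42],[0.022,-0.001,0.06,0,0,0,0.42],[0.022,-0.001,0.08,0,0,0,0.42],[0.022,-0.001,0.09,0,0,0,0.42],[0.022,-0.001,0.09,0,0,0,0.42]]
  ]
}}

```text
clock: 30.72
position: [0.5188, -0.0523, 0.0647]
ee_rot: [3.129, -0.243, -0.0]
force: [-0.7, 0.0, 0.0]
width: 0.296
gripper_force: 0.0
```

Call:
{"api": "jog_arm", "payload": {
  "motion": [
    [[0.01,0,0,0,0,0,0.42],[0.02,0,0,0,0,0,0.42],[0.03,0,0,0,0,0,0.42],[0.04,0,0,0,0,0,0.42],[0.05,0,0,0,0,0,0.42],[0.06,0,0,0,0,0,0.42],[0.068,0,0,0,0,0,0.42],[0.075,0,0,0,0,0,0.42],[0.08,0,0,0,0,0,0.42],[0.083,0,0,0,0,0,0.42]]
  ]
}}

```text
clock: 31.55
position: [0.6041, -0.0654, 0.0673]
ee_rot: [3.13, -0.244, 0.007]
force: [-0.3, 0.4, -0.2]
width: 0.29
gripper_force: 0.3
```

```bash
sed -i "s/else (v<75)\$/else (v<130)/" go.py; python3 - <<'E'
from go import *
where()
for r in rolls():
    p=np.round(hol(r[1],r[2])*1e3,1)
    if .35<r[1]<.75 and r[2]<.5: print(r[0],p)
E
```

```text
t 31.6 TCP holder mm [-13.8 -65.5  67.3] rot err [-0.002  0.005  0.001] F [-0.3  0.4 -0.2] w mm 26.7 q [ 0.02  0.57 -0.    1.79  0.    0.78 -1.71]
black [ -50.3 -340.3    0. ]
```

Call:
{"api": "jog_arm", "payload": {
  "motion": [
    [[0.003,0,0,0,0,0,0.42],[0.005,0,0,0,0,0,0.42],[0.002,0,-0.03,0,0,0,0.42],[0,0,-0.06,0,0,0,0.42],[0,0.01,-0.085,0,0,0,0.2],[-0.005,0.04,-0.085,0,0,0,-0.5],[-0.01,0.075,-0.085,0,0,0,-0.5],[-0.015,0.11,-0.085,0,0,0,-0.5],[-0.02,0.145,-0.085,0,0,0,-0.5],[-0.025,0.18,-0.085,0,0,0,-0.5]]
  ]
}}

```text
clock: 32.43
position: [0.5498, -0.2405, 0.1528]
ee_rot: [3.13, -0.243, 0.008]
force: [0.7, -0.3, -0.1]
width: 0.678
gripper_force: 0.0
```

Call:
{"api": "jog_arm", "payload": {
  "motion": [
    [[-0.005,0.035,0,0,0,0,-0.5],[-0.01,0.065,0,0,0,0,-0.5],[-0.01,0.09,0,0,0,0,-0.5],[-0.01,0.095,0,0,0,0,-0.5],[-0.01,0.095,0,0,0,0,-0.5]]
  ]
}}

```text
clock: 32.85
position: [0.5247, -0.334, 0.1527]
ee_rot: [3.128, -0.25, 0.007]
force: [-0.9, -0.1, -0.4]
width: 0.751
gripper_force: 0.0
```

```bash
python3 - <<'E'
from go import *
where(); near('black',-50,-340); near('black',-153,303); delta(-.0503,-.3402,.004)
E
```

```text
t 32.9 TCP holder mm [ -51.1 -343.1  152.7] rot err [-0.003  0.005  0.005] F [-0.9 -0.1 -0.4] w mm 69.1 q [ 0.45  0.49  0.05  1.68 -0.03  0.97 -1.23]
top [-153.3  305.1    0. ]
shift mm [ -1.1   1.5 148.7] turn [ 0.001 -0.005  0.001]
```

Call:
{"api": "jog_arm", "payload": {
  "motion": [
    [[0,0.001,0.035,0,0,0,-0.5],[0,0.001,0.07,0,0,0,-0.5],[0,0.001,0.105,0,0,0,-0.5],[0,0.001,0.13,0,0,0,-0.5],[0,0.001,0.147,0,0,0,-0.5],[0,0.001,0.148,0,0,0,-0.5]]
  ]
}}

```text
clock: 33.65
position: [0.5253, -0.3308, 0.0016]
ee_rot: [3.132, -0.242, 0.001]
force: [-0.4, 0.3, 0.4]
width: 0.748
gripper_force: 0.0
```

Call:
{"api": "jog_arm", "payload": {
  "motion": [
    [[0,0,0,0,0,0,-0.5],[0,0,0,0,0,0,0.5],[0,0,0,0,0,0,0.5],[0,0,0,0,0,0,0.5],[0,0,0,0,0,0,0.5],[0,0,0,0,0,0,0.5],[0,0,-0.03,0,0,0,0.5],[0,0,-0.065,0,0,0,0.5],[0,0,-0.1,0,0,0,0.5],[0,0,-0.135,0,0,0,0.5]]
  ],
  "force": 20
}}

```text
clock: 34.48
position: [0.5254, -0.3322, 0.1414]
ee_rot: [3.13, -0.244, 0.007]
force: [-0.1, -0.1, -0.1]
width: 0.542
gripper_force: 20.0
```

```bash
python3 - <<'E'
from go import *
where(); delta(-.085,-.065,.158)
E
```

```text
t 34.5 TCP holder mm [ -50.7 -341.2  141.4] rot err [-0.002  0.004  0.001] F [-0.1 -0.1 -0.1] w mm 49.9 q [ 0.45  0.5   0.05  1.69 -0.03  0.94 -1.22]
shift mm [ -34.6 -276.2  -17.2] turn [ 0.002 -0.004 -0.001]
```

Call:
{"api": "jog_arm", "payload": {
  "motion": [
    [[-0.002,-0.015,-0.016,0,0,0,0.5],[-0.006,-0.045,-0.018,0,0,0,0.5],[-0.01,-0.08,-0.018,0,0,0,0.5],[-0.014,-0.115,-0.018,0,0,0,0.5],[-0.018,-0.15,-0.018,0,0,0,0.5],[-0.022,-0.185,-0.018,0,0,0,0.5],[-0.026,-0.215,-0.018,0,0,0,0.5],[-0.03,-0.245,-0.018,0,0,0,0.5],[-0.034,-0.265,-0.018,0,0,0,0.5],[-0.034,-0.276,-0.018,0,0,0,0.5]]
  ]
}}

```text
clock: 35.32
position: [0.5345, -0.0509, 0.1573]
ee_rot: [3.131, -0.238, 0.007]
force: [-0.4, 0.4, 0.2]
width: 0.546
gripper_force: 20.0
```

Call:
{"api": "jog_arm", "payload": {
  "motion": [
    [[0,0,0,0,0,0,0.5],[0,0,0,0,0,0,0.5],[0,0,0,0,0,0,0.5]]
  ]
}}

```text
clock: 35.57
position: [0.5349, -0.0565, 0.157]
ee_rot: [3.128, -0.247, 0.007]
force: [1.0, -0.6, -0.6]
width: 0.543
gripper_force: 20.0
```

```bash
python3 - <<'E'
from go import *
held('b2')
E
```

```text
t 35.6 TCP holder mm [-83.6 -67.3 157. ] rot err [-0.003  0.005  0.003] F [ 1.  -0.6 -0.6] w mm 49.9 q [ 0.02  0.36 -0.02  1.88  0.01  0.9  -1.74]
shift mm [-1.4 -2.3  2. ] turn [ 0.003 -0.005 -0.003]
0.68 [316.1, 83.6] 1647
0.53 [163.0, 93.3] 1229
```

Call:
{"api": "jog_arm", "payload": {
  "motion": [
    [[-0.001,-0.002,0.0,0,0,0,0.5],[-0.001,-0.002,0.012,0,0,0,0.5],[-0.001,-0.002,0.024,0,0,0,0.5],[-0.001,-0.002,0.036,0,0,0,0.5],[-0.001,-0.002,0.048,0,0,0,0.5],[-0.001,-0.002,0.058,0,0,0,0.5],[-0.001,-0.002,0.065,0,0,0,0.5],[-0.001,-0.002,0.065,0,0,0,0.5]]
  ]
}}

```text
clock: 36.33
position: [0.5344, -0.0529, 0.0909]
ee_rot: [3.129, -0.245, 0.006]
force: [0.3, -0.4, -0.0]
width: 0.541
gripper_force: 20.0
```

Call:
{"api": "jog_arm", "payload": {
  "motion": [
    [[0.001,0,0.003,0,0.1,0,0.5],[0.002,0,0.005,0,0.2,0,0.5],[0.003,0,0.007,0,0.3,0,0.5],[0.006,0,0.009,0,0.3,0,0.5],[0.009,0,0.011,0,0.3,0,0.5],[0.009,0,0.011,0,0.3,0,0.5]]
  ]
}}

```text
clock: 36.83
position: [0.5453, -0.0539, 0.0817]
ee_rot: [3.071, -0.239, 0.47]
force: [0.0, -0.3, 0.8]
width: 0.545
gripper_force: 20.0
```

```bash
python3 - <<'E'
from go import *
where()
E
```

```text
t 36.8 TCP holder mm [-73.7 -63.2  81.7] rot err [-0.002  0.304  0.001] F [ 0.  -0.3  0.8] w mm 50.1 q [-0.09  0.37  0.06  2.2   0.13  0.28 -1.88]
```

Call:
{"api": "jog_arm", "payload": {
  "motion": [
    [[0,0,0,0,0,0,-0.6],[0,0,0,0,0,0,-0.6],[0,0,0,0,0,0,-0.6],[-0.005,0,-0.03,0,-0.05,0,-0.6],[-0.005,0.001,-0.06,0,-0.15,0,-0.6],[-0.02,0.001,-0.085,0,-0.2,0,-0.6],[-0.02,0.001,-0.085,0,-0.3,0,-0.6],[-0.02,0.001,-0.085,0,-0.3,0,-0.6]]
  ]
}}

```text
clock: 37.5
position: [0.5022, -0.0481, 0.1584]
ee_rot: [3.131, -0.245, 0.007]
force: [1.5, -0.2, 0.3]
width: 0.801
gripper_force: 0.0
```

```bash
python3 - <<'E'
from go import *
where(); hangs('black')
E
```

```text
t 37.5 TCP holder mm [-117.2  -64.1  158.4] rot err [-0.001  0.004  0.002] F [ 1.5 -0.2  0.3] w mm 73.7 q [ 0.01  0.31 -0.02  1.95  0.01  0.87 -1.75]
blob x -69.0 -49.0 y -89.0 -45.0
blob x -7.0 37.0 y -90.0 -44.0
```

Level at x −69…−49. Pushing it to TCP x ≈ −26.

Call:
{"api": "jog_arm", "payload": {
  "motion": [
    [[0.022,0.001,0,0,0,0,0.42],[0.022,0.001,0,0,0,0,0.42],[0.022,0.001,0.0,0,0,0,0.42],[0.022,0.001,0.02,0,0,0,0.42],[0.022,0.001,0.04,0,0,0,0.42],[0.022,0.001,0.06,0,0,0,0.42],[0.022,0.001,0.08,0,0,0,0.42],[0.022,0.001,0.09,0,0,0,0.42],[0.022,0.001,0.09,0,0,0,0.42]]
  ]
}}

```text
clock: 38.3
position: [0.5187, -0.0522, 0.0639]
ee_rot: [3.129, -0.243, 0.0]
force: [-0.5, -0.2, -0.8]
width: 0.293
gripper_force: 0.0
```

Call:
{"api": "jog_arm", "payload": {
  "motion": [
    [[0.01,0,0,0,0,0,0.42],[0.02,0,0,0,0,0,0.42],[0.03,0,0,0,0,0,0.42],[0.04,0,0,0,0,0,0.42],[0.05,0,0,0,0,0,0.42],[0.057,0,0,0,0,0,0.42],[0.063,0,0,0,0,0,0.42],[0.068,0,0,0,0,0,0.42],[0.07,0,0,0,0,0,0.42],[0.07,0,0,0,0,0,0.42]]
  ]
}}

```text
clock: 39.13
position: [0.5907, -0.0633, 0.0664]
ee_rot: [3.13, -0.244, 0.007]
force: [0.3, -1.5, -0.7]
width: 0.294
gripper_force: 0.0
```

```bash
python3 - <<'E'
from go import *
where(); near('black',-153,303)
E
```

```text
t 39.1 TCP holder mm [-27.5 -65.5  66.4] rot err [-0.002  0.005  0.001] F [ 0.3 -1.5 -0.7] w mm 27.0 q [ 0.03  0.56 -0.01  1.82  0.01  0.76 -1.72]
```

Call:
{"api": "jog_arm", "payload": {
  "motion": [
    [[0.002,0,0,0,0,0,0.42],[0,0,-0.03,0,0,0,0.42],[0,0,-0.06,0,0,0,0.42],[-0.005,-0.01,-0.09,0,0,0,0.2],[-0.015,-0.04,-0.09,0,0,0,-0.5],[-0.025,-0.075,-0.09,0,0,0,-0.5],[-0.035,-0.11,-0.09,0,0,0,-0.5],[-0.05,-0.145,-0.09,0,0,0,-0.5],[-0.065,-0.18,-0.09,0,0,0,-0.5],[-0.08,-0.215,-0.09,0,0,0,-0.5]]
  ]
}}

```text
clock: 40.12
position: [0.5435, 0.1634, 0.156]
ee_rot: [3.13, -0.244, 0.008]
force: [0.4, 0.6, 0.1]
width: 0.728
gripper_force: 0.0
```

Call:
{"api": "jog_arm", "payload": {
  "motion": [
    [[-0.01,-0.035,0,0,0,0,-0.5],[-0.02,-0.07,0,0,0,0,-0.5],[-0.03,-0.105,0,0,0,0,-0.5],[-0.04,-0.135,0,0,0,0,-0.5],[-0.046,-0.154,0,0,0,0,-0.5],[-0.046,-0.156,0,0,0,0,-0.5],[-0.046,-0.156,0,0,0,0,-0.5]]
  ]
}}

```text
clock: 40.7
position: [0.5222, 0.3247, 0.1551]
ee_rot: [3.13, -0.239, 0.006]
force: [0.2, -0.5, -0.3]
width: 0.753
gripper_force: 0.0
```

```bash
python3 - <<'E'
from go import *
where(); near('black',-153,305); delta(-.153,.3053,.004)
E
```

```text
t 40.7 TCP holder mm [-154.8  307.4  155.1] rot err [-0.002  0.004 -0.002] F [ 0.2 -0.5 -0.3] w mm 69.2 q [-0.59  0.48 -0.08  1.68  0.05  0.98 -2.41]
shift mm [ -0.9  -1.6 151.2] turn [ 0.003 -0.005 -0.003]
```

```bash
python3 - <<'E'
from go import *
near('black',-153,305,140); near('black',-153,305,140)
P=camera_params('wrist'); print(proj('wrist',R.from_euler('z',yaw).apply([-.153,.3053,.015])+[cx,cy,0],P))
im=get_image('wrist'); save('w9',im)
E
```

```text
wrist 0.96 [307. 273.] [-252.8  314.6   12. ]
wrist 0.67 [307. 272.] [-251.9  315.5   12. ]
[316.08752514 185.29371521]
```

View pics/w9.png

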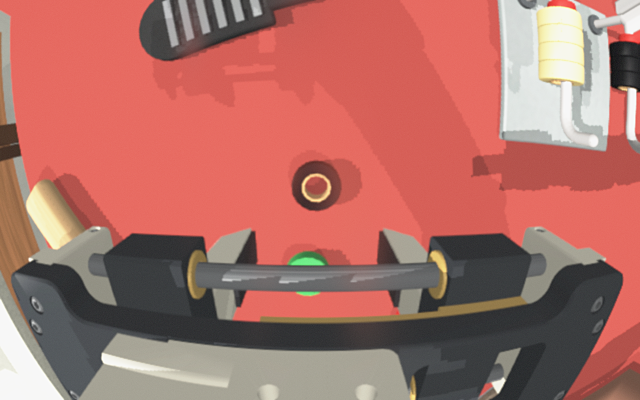

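The wrist view shows the black roll at (316,186), exactly where predicted. The network's hit at (307,273) was the green look-alike. Grasping.

Call:
{"api": "jog_arm", "payload": {
  "motion": [
    [[0,-0.001,0.035,0,0,0,-0.5],[0,-0.001,0.07,0,0,0,-0.5],[0,-0.001,0.105,0,0,0,-0.5],[0,-0.001,0.13,0,0,0,-0.5],[0,-0.001,0.148,0,0,0,-0.5],[0,-0.001,0.15,0,0,0,-0.5]]
  ]
}}

```text
clock: 41.7
position: [0.5217, 0.322, 0.0016]
ee_rot: [3.126, -0.244, -0.0]
force: [-0.8, -0.7, 0.6]
width: 0.751
gripper_force: 0.0
```

Call:
{"api": "jog_arm", "payload": {
  "motion": [
    [[0,0,0,0,0,0,-0.5],[0,0,0,0,0,0,0.5],[0,0,0,0,0,0,0.5],[0,0,0,0,0,0,0.5],[0,0,0,0,0,0,0.5],[0,0,0,0,0,0,0.5],[0,0,-0.03,0,0,0,0.5],[0,0,-0.065,0,0,0,0.5],[0,0,-0.1,0,0,0,0.5],[0,0,-0.135,0,0,0,0.5]]
  ],
  "force": 20
}}

```text
clock: 42.53
position: [0.5229, 0.3238, 0.1421]
ee_rot: [3.13, -0.244, 0.007]
force: [0.8, 0.0, -1.3]
width: 0.541
gripper_force: 20.0
```

```bash
python3 - <<'E'
from go import *
where(); delta(-.085,-.065,.158)
E
```

```text
t 42.5 TCP holder mm [-153.9  306.6  142.1] rot err [-0.002  0.005  0.001] F [ 0.8  0.  -1.3] w mm 49.8 q [-0.59  0.5  -0.08  1.69  0.05  0.95 -2.42]
shift mm [ 69.4 371.5 -14.8] turn [ 0.002 -0.005 -0.001]
```

Call:
{"api": "jog_arm", "payload": {
  "motion": [
    [[0.0,0.01,-0.015,0,0,0,0.5],[0.0,0.035,-0.017,0,0,0,0.5],[0.0,0.07,-0.017,0,0,0,0.5],[0.0,0.105,-0.017,0,0,0,0.5],[0.0,0.14,-0.017,0,0,0,0.5],[0.01,0.175,-0.017,0,0,0,0.5],[0.02,0.21,-0.017,0,0,0,0.5],[0.03,0.245,-0.017,0,0,0,0.5],[0.04,0.28,-0.017,0,0,0,0.5],[0.05,0.315,-0.017,0,0,0,0.5]]
  ]
}}

```text
clock: 43.37
position: [0.5237, 0.0034, 0.1587]
ee_rot: [3.13, -0.244, 0.009]
force: [0.7, 0.3, -0.9]
width: 0.542
gripper_force: 20.0
```

Call:
{"api": "jog_arm", "payload": {
  "motion": [
    [[0.01,0.03,0,0,0,0,0.5],[0.018,0.05,0,0,0,0,0.5],[0.019,0.056,0,0,0,0,0.5],[0.019,0.056,0,0,0,0,0.5],[0.019,0.056,0,0,0,0,0.5]]
  ]
}}

```text
clock: 43.78
position: [0.5337, -0.0523, 0.1585]
ee_rot: [3.13, -0.244, 0.007]
force: [-0.1, 0.3, -1.1]
width: 0.544
gripper_force: 20.0
```

```bash
python3 - <<'E'
from go import *
held('b3')
E
```

```text
t 43.8 TCP holder mm [-85.5 -63.4 158.5] rot err [-0.001  0.005  0.001] F [-0.1  0.3 -1.1] w mm 50.1 q [-0.    0.36  0.    1.88  0.    0.9  -1.73]
shift mm [0.5 1.6 3.5] turn [ 0.001 -0.005 -0.001]
0.74 [317.9, 237.6] 3984
0.58 [325.2, 79.2] 1599
```

Call:
{"api": "jog_arm", "payload": {
  "motion": [
    [[0.001,0.002,0.0,0,0,0,0.5],[0.001,0.002,0.012,0,0,0,0.5],[0.001,0.002,0.024,0,0,0,0.5],[0.001,0.002,0.036,0,0,0,0.5],[0.001,0.002,0.048,0,0,0,0.5],[0.001,0.002,0.058,0,0,0,0.5],[0.001,0.002,0.066,0,0,0,0.5],[0.001,0.002,0.066,0,0,0,0.5]]
  ]
}}

```text
clock: 44.55
position: [0.5343, -0.0549, 0.091]
ee_rot: [3.13, -0.242, 0.005]
force: [0.5, -0.6, 0.6]
width: 0.542
gripper_force: 20.0
```

Call:
{"api": "jog_arm", "payload": {
  "motion": [
    [[0.001,0,0.003,0,0.1,0,0.5],[0.002,0,0.005,0,0.2,0,0.5],[0.003,0,0.007,0,0.3,0,0.5],[0.006,0,0.009,0,0.3,0,0.5],[0.009,0,0.011,0,0.3,0,0.5],[0.009,0,0.011,0,0.3,0,0.5]]
  ]
}}

```text
clock: 45.05
position: [0.5455, -0.0568, 0.0821]
ee_rot: [3.071, -0.238, 0.47]
force: [-0.5, 0.1, 1.9]
width: 0.542
gripper_force: 20.0
```

```bash
python3 - <<'E'
from go import *
where()
E
```

```text
t 45.0 TCP holder mm [-73.1 -66.1  82.1] rot err [-0.002  0.304  0.   ] F [-0.5  0.1  1.9] w mm 49.9 q [-0.09  0.36  0.07  2.2   0.11  0.28 -1.86]
```

Call:
{"api": "jog_arm", "payload": {
  "motion": [
    [[0,0,0,0,0,0,-0.6],[0,0,0,0,0,0,-0.6],[0,0,0,0,0,0,-0.6],[-0.005,0,-0.03,0,-0.05,0,-0.6],[-0.005,0,-0.06,0,-0.15,0,-0.6],[-0.02,0,-0.085,0,-0.2,0,-0.6],[-0.02,0,-0.085,0,-0.3,0,-0.6],[-0.02,0,-0.085,0,-0.3,0,-0.6]]
  ]
}}

```text
clock: 45.72
position: [0.5027, -0.0501, 0.1587]
ee_rot: [3.131, -0.245, 0.007]
force: [2.6, -0.6, 0.2]
width: 0.803
gripper_force: 0.0
```

```bash
python3 - <<'E'
from go import *
where(); hangs('black')
E
```

```text
t 45.7 TCP holder mm [-116.5  -66.   158.7] rot err [-0.001  0.004  0.002] F [ 2.6 -0.6  0.2] w mm 73.9 q [-0.01  0.31 -0.    1.95  0.    0.87 -1.74]
blob x -67.0 -50.0 y -89.0 -45.0
blob x -21.0 37.0 y -90.0 -44.0
```

Call:
{"api": "jog_arm", "payload": {
  "motion": [
    [[0.022,-0.001,0,0,0,0,0.42],[0.022,-0.001,0,0,0,0,0.42],[0.022,-0.001,0.0,0,0,0,0.42],[0.022,-0.001,0.02,0,0,0,0.42],[0.022,-0.001,0.04,0,0,0,0.42],[0.022,-0.001,0.06,0,0,0,0.42],[0.022,-0.001,0.08,0,0,0,0.42],[0.022,-0.001,0.09,0,0,0,0.42],[0.022,-0.001,0.09,0,0,0,0.42]]
  ]
}}

```text
clock: 46.52
position: [0.5194, -0.0524, 0.0642]
ee_rot: [3.129, -0.243, 0.0]
force: [-1.2, -0.8, 0.5]
width: 0.296
gripper_force: 0.0
```

Call:
{"api": "jog_arm", "payload": {
  "motion": [
    [[0.01,0,0,0,0,0,0.42],[0.02,0,0,0,0,0,0.42],[0.03,0,0,0,0,0,0.42],[0.036,0,0,0,0,0,0.42],[0.042,0,0,0,0,0,0.42],[0.047,0,0,0,0,0,0.42],[0.051,0,0,0,0,0,0.42],[0.053,0,0,0,0,0,0.42],[0.055,0,0,0,0,0,0.42],[0.055,0,0,0,0,0,0.42]]
  ]
}}

```text
clock: 47.35
position: [0.5758, -0.061, 0.0666]
ee_rot: [3.13, -0.244, 0.005]
force: [-2.6, 0.7, 0.6]
width: 0.291
gripper_force: 1.1
```

Call:
{"api": "jog_arm", "payload": {
  "motion": [
    [[0,0,-0.03,0,0,0,0.42],[0,0,-0.06,0,0,0,0.42],[0,0,-0.1,0,0,0,0.42],[-0.03,0,-0.12,0,0,0,0.42],[-0.065,0,-0.12,0,0,0,0.42],[-0.1,0,-0.12,0,0,0,0.42],[-0.13,0.02,-0.12,0,0,0,0.42],[-0.13,0.02,-0.12,0,0,0,0.42]]
  ]
}}

```text
clock: 48.02
position: [0.4378, -0.0622, 0.1858]
ee_rot: [3.128, -0.246, 0.001]
force: [-1.2, -1.1, -1.7]
width: 0.292
gripper_force: 0.0
```

```bash
python3 - <<'E'
from go import *
where(); hangs('black')
a,b=get_image('scene'),get_image('top')
save('s10',np.hstack([cv2.resize(a[140:340,220:420],(400,400)),cv2.resize(b[100:300,220:420],(400,400))]))
E
```

```text
t 48.0 TCP holder mm [-178.7  -87.9  185.8] rot err [-0.004  0.001  0.003] F [-1.2 -1.1 -1.7] w mm 26.9 q [ 0.02  0.18  0.    2.05  0.    0.91 -1.71]
blob x -39.0 -5.0 y -90.0 -43.0
```

View pics/s10.png

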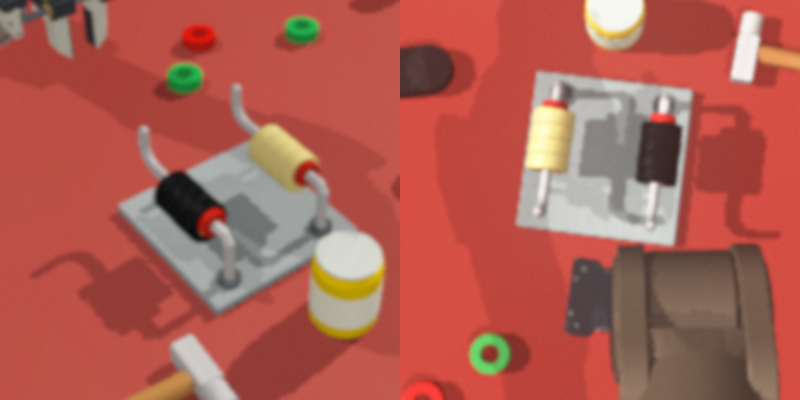

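Both arms carry four touching rolls against the red stops: cream at scene (285,155), black at (190,205). The hammer and tin are unmoved. Handing in.

```bash
python3 -c "
from cell import sign_off
print(sign_off())"
```

```text
the job is handed in; nothing more can be done
None
```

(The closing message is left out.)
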